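Load petri dishes into a dark incubation box and lock its tongued cover boards

TASK

Put the soil samples away for dark incubation: take the petri dishes one at a time, from the pile only ever the top one, and lay each flat between the black studs of its own seat on the floor of the low grey box. When all the dishes are in, close the box light-tight with its two tongued cover boards: hold the first at an angle, bring its tongue into the groove under the box's front lip and lower it flat; then angle the tongue of the second into the groove of the first and lower it flat in front of the rear wall, so that both are locked inside the box. Leave the bystanding things where they are.

Things in the scene. Friction and masses are not known exactly. Their poses are not given: they have to be found in the camera images.
- dark_box: Fixed open-topped low grey box; origin on the worktop; outside x -108 to +98, y -130 to +130, rim at z 46 mm, walls 8. Its -x side is the front (faces the robot, turned up to 0.3 rad). Floor at z 10. Inside, a ledge all round, top at z 32, 10 thick, leaves an opening x -80..80, y -112..112. Above it the space is x -100..90, y -122..122; on the rear ledge a strip, x 82..90, to z 40
- seat_1 (a point): centre of a dish seat on the box floor, where a dish's origin must come; axes as the box (front row: box x -36, y -49, z 10 mm). It lies between four black tapered studs, 12 mm thick, 8 high, at 36 mm in x and 20 mm in y from it, which leave a dish about 2 mm play in x and 4 in y. Fingers spread along the box's y have 30 mm free beside the dish
- seat_2 (a point): the same, front row, +y column (box x -36, y +49)
- seat_3 (a point): the same, rear row, -y column (box x +36, y -49)
- seat_4 (a point): the same, rear row, +y column (box x +36, y +49)
- groove (a point): middle of the groove's mouth, on the ledge straight below the edge of the upper lip (box x -90, y 0, z 32 mm); axes as the box. The lip hangs over the ledge along the whole front wall, 9 to 14 mm above it (box z 41 to 46), leaving a slot 9 mm high that goes 10 mm deep towards -x from here
- board_a: One of two equal loose cover boards, grey, 0.17 to 0.35 kg, 97 x 238 x 14 mm (x, y, z), flat on the worktop at the start. Origin mid-underside. -x edge: tongue x -48.5 to -34.5, z 0 to 5; body to x 38.5; +x edge: lip to x 48.5, z 9 to 14, over a groove 9 high, 10 deep. Black grip rib on top, 16 thick (x -6 to 10), 80 long (along y), z 14 to 40. Either board may go in front
- tongue_a (a point): middle of board_a's tongue tip, lower edge (board x -48.5, y 0, z 0 mm). Both boards in: axes as the box, undersides on the ledge (box z 32), y within 3 mm of 0, front board's tip at box x -100 to -94, each tongue 4 to 10 mm under its lip
- mouth_a (a point): middle of the mouth of board_a's groove: straight below its lip's edge, level with its underside (board x +48.5, y 0, z 0 mm). The other board's tongue comes under this lip from +x, held 9 to 20 degrees with its own lip edge raised so as to clear the box's rear wall; lowered, its lip covers the box's rear strip
- board_b: the other cover board, equal to board_a
- tongue_b (a point): as tongue_a, of board_b
- mouth_b (a point): as mouth_a, of board_b
- dish_1: shallow closed petri dish, 67 mm across, 13 mm high, 22 g, pale filling; origin at the centre of its underside. Start: bottom of the pile
- dish_2: shallow closed petri dish, 67 mm across, 13 mm high, 22 g, pale filling; origin at the centre of its underside. Start: on dish_1 in the pile
- dish_3: shallow closed petri dish, 67 mm across, 13 mm high, 22 g, pale filling; origin at the centre of its underside. Start: top of the pile, on dish_2; None if absent
- dish_4: shallow closed petri dish, 67 mm across, 13 mm high, 22 g, pale filling; origin at the centre of its underside. Start: alone on the worktop beside the pile; None if absent
- timer: white bench timer, 24 x 62 x 62 mm, a bystander, origin at the centre of its underside
- indicator: small brown dropper bottle, 34 mm across, 72 mm high, a bystander, origin at the centre of its underside

How it is judged:
On the way, in this order (a step that is already met when the one before it is completed fails the run):
1. every petri dish lies flat in a seat of its own in the box (((horizontal distance between dish_1 and seat_1 below 0.008 m and z of dish_1 in the frame of seat_1 between -0.003 and 0.003 m) or (horizontal distance between dish_1 and seat_2 below 0.008 m and z of dish_1 in the frame of seat_2 between -0.003 and 0.003 m) or (horizontal distance between dish_1 and seat_3 below 0.008 m and z of dish_1 in the frame of seat_3 between -0.003 and 0.003 m) or (horizontal distance between dish_1 and seat_4 below 0.008 m and z of dish_1 in the frame of seat_4 between -0.003 and 0.003 m)) and ((horizontal distance between dish_2 and seat_1 below 0.008 m and z of dish_2 in the frame of seat_1 between -0.003 and 0.003 m) or (horizontal distance between dish_2 and seat_2 below 0.008 m and z of dish_2 in the frame of seat_2 between -0.003 and 0.003 m) or (horizontal distance between dish_2 and seat_3 below 0.008 m and z of dish_2 in the frame of seat_3 between -0.003 and 0.003 m) or (horizontal distance between dish_2 and seat_4 below 0.008 m and z of dish_2 in the frame of seat_4 between -0.003 and 0.003 m)) and ((horizontal distance between dish_3 and seat_1 below 0.008 m and z of dish_3 in the frame of seat_1 between -0.003 and 0.003 m) or (horizontal distance between dish_3 and seat_2 below 0.008 m and z of dish_3 in the frame of seat_2 between -0.003 and 0.003 m) or (horizontal distance between dish_3 and seat_3 below 0.008 m and z of dish_3 in the frame of seat_3 between -0.003 and 0.003 m) or (horizontal distance between dish_3 and seat_4 below 0.008 m and z of dish_3 in the frame of seat_4 between -0.003 and 0.003 m)) and ((horizontal distance between dish_4 and seat_1 below 0.008 m and z of dish_4 in the frame of seat_1 between -0.003 and 0.003 m) or (horizontal distance between dish_4 and seat_2 below 0.008 m and z of dish_4 in the frame of seat_2 between -0.003 and 0.003 m) or (horizontal distance between dish_4 and seat_3 below 0.008 m and z of dish_4 in the frame of seat_3 between -0.003 and 0.003 m) or (horizontal distance between dish_4 and seat_4 below 0.008 m and z of dish_4 in the frame of seat_4 between -0.003 and 0.003 m))), for 0.2 s.
2. one board's tongue is in the box's groove, under the front lip, while that board is still angled (((x of tongue_a in the frame of groove between -0.014 and -0.003 m and z of tongue_a in the frame of groove between -0.003 and 0.006 m and y of tongue_a in the frame of groove between -0.01 and 0.01 m and angle between board_a's own z axis and vertical above 0.06 rad) or (x of tongue_b in the frame of groove between -0.014 and -0.003 m and z of tongue_b in the frame of groove between -0.003 and 0.006 m and y of tongue_b in the frame of groove between -0.01 and 0.01 m and angle between board_b's own z axis and vertical above 0.06 rad))), for 0.1 s.
3. this board lies flat and the other board's tongue is in its groove while that other board is still angled (((x of tongue_a in the frame of groove between -0.014 and -0.003 m and z of tongue_a in the frame of groove between -0.003 and 0.006 m and y of tongue_a in the frame of groove between -0.01 and 0.01 m and angle between board_a's own z axis and vertical below 0.025 rad and z of board_a in the frame of groove between -0.003 and 0.003 m and x of tongue_b in the frame of mouth_a between -0.014 and -0.003 m and z of tongue_b in the frame of mouth_a between -0.003 and 0.006 m and y of tongue_b in the frame of mouth_a between -0.01 and 0.01 m and angle between board_b's own z axis and vertical above 0.06 rad) or (x of tongue_b in the frame of groove between -0.014 and -0.003 m and z of tongue_b in the frame of groove between -0.003 and 0.006 m and y of tongue_b in the frame of groove between -0.01 and 0.01 m and angle between board_b's own z axis and vertical below 0.025 rad and z of board_b in the frame of groove between -0.003 and 0.003 m and x of tongue_a in the frame of mouth_b between -0.014 and -0.003 m and z of tongue_a in the frame of mouth_b between -0.003 and 0.006 m and y of tongue_a in the frame of mouth_b between -0.01 and 0.01 m and angle between board_a's own z axis and vertical above 0.06 rad))), for 0.1 s.
At the end, for the whole second after the job is handed in: every dish lies flat in a seat (centre within 8 mm, height within 3 mm); both boards lie flat on the ledge (tilt under 0.025 rad, height within 3 mm), at rest, the front one's tongue at least 3 mm under the box's lip, the rear one's at least 3 mm under the front board's lip (all of step 1 and ((x of tongue_a in the frame of groove between -0.014 and -0.003 m and z of tongue_a in the frame of groove between -0.003 and 0.006 m and y of tongue_a in the frame of groove between -0.01 and 0.01 m and angle between each of board_a, board_b's own z axis and vertical below 0.025 rad and z of board_a in the frame of groove between -0.003 and 0.003 m and angle between the x axis of each of board_a, board_b and the x axis of dark_box, either way round below 0.08 rad and linear speed of each of board_a, board_b below 0.02 m/s and x of tongue_b in the frame of mouth_a between -0.014 and -0.003 m and z of tongue_b in the frame of mouth_a between -0.003 and 0.006 m and y of tongue_b in the frame of mouth_a between -0.01 and 0.01 m and z of board_b in the frame of groove between -0.003 and 0.003 m) or (x of tongue_b in the frame of groove between -0.014 and -0.003 m and z of tongue_b in the frame of groove between -0.003 and 0.006 m and y of tongue_b in the frame of groove between -0.01 and 0.01 m and angle between each of board_b, board_a's own z axis and vertical below 0.025 rad and z of board_b in the frame of groove between -0.003 and 0.003 m and angle between the x axis of each of board_b, board_a and the x axis of dark_box, either way round below 0.08 rad and linear speed of each of board_b, board_a below 0.02 m/s and x of tongue_a in the frame of mouth_b between -0.014 and -0.003 m and z of tongue_a in the frame of mouth_b between -0.003 and 0.006 m and y of tongue_a in the frame of mouth_b between -0.01 and 0.01 m and z of board_a in the frame of groove between -0.003 and 0.003 m))); the robot touches nothing.
It fails at once if two petri dishes lifted together ((height (world z) of dish_2 above 0.07 m and distance between dish_2 and dish_1 below 0.03 m) or (height (world z) of dish_3 above 0.07 m and distance between dish_3 and dish_1 below 0.03 m) or (height (world z) of dish_3 above 0.07 m and distance between dish_3 and dish_2 below 0.03 m) or (height (world z) of dish_4 above 0.07 m and distance between dish_4 and dish_1 below 0.03 m) or (height (world z) of dish_4 above 0.07 m and distance between dish_4 and dish_2 below 0.03 m)).
It fails at once if the bench timer or the small brown bottle is pushed more than 5 cm out of its place (distance of any of timer, indicator from where it was at the start of the episode above 0.05 m).
Of dish_3, dish_4 only 1 to 2 are there at a start; the rules pass over those that are not, and their reading is None.
At some moment in a run one of board_a, board_b may be knocked a few centimetres aside while the robot is not near it.
Once in a run the grip may slacken for a moment while it holds something.
It also fails if it takes over 210 s, if anything falls off the work surface, if the arm or the gripper's body presses on something with over 40 N, if the wrist force passes 120 N, or if a joint passes its speed limit or range.

ROBOT

A 7-joint arm with a two-finger parallel gripper is mounted at the origin on a cart in front of the work surface, level with it; the furniture and walls round the work are solid. World frame = base frame: x ahead of the robot, y to its left, z up, the work surface at z = 0. Lengths are in m, angles in rad, forces in N, time in s.
With the tool pointing down it reaches from about 0.425 to 0.8 m from the base axis. Payload 8.3 kg.
Tool frame: the origin (TCP) lies at the very end of the fingers, on their centre line; the grasp point (between the pads) lies 19 mm behind it (ctrl.tcp_to_grasp is the z of the grasp point in the tool frame, in m); z points along the fingers, x is the direction in which the jaws open and shut, and the axes are right-handed (so a half turn about z gives the same grasp; the last joint's range is limited). The gripper opens to 85 mm and grips with 20 to 120 N. Pads are 22 mm wide; open, the fingers measure 114 mm over their backs; the gripper's body (76 mm by 85 mm) begins 54 mm behind the grasp point. The pads swing forward as they close: fully open they stand 13 mm farther back than shut.
Start: joints at [-1.164, 0.383, 0.016, 1.37, -0.006, 1.388, -0.046], TCP at [0.283, 0.557, 0.231] pointing down, gripper open.
Joint ranges: [-2.95, 2.95], [-0.25, 2.06], [-1.52, 1.56], [0.18, 2.33], [-1.44, 4.58], [0.02, 2.06], [-3.01, 3.01]. Speed limits (rad/s): [2.39, 2.39, 3.01, 3.01, 3.14, 3.14, 3.14].

INTERFACE

Orientations are given as a rotation vector (axis times angle).
In Python, from workcell import ctrl gives the robot as it stands. The module is installed in compiled form; this text tells all that it offers.
- The arm moves only by the tool step_arm, never from a script. Its argument "moves" is a list of rows, each a list of 3 entries, a list of its own where there are three numbers: the shift along the world's x, y, z in units of 25 mm (1.0 is 25 mm), then the turn, a rotation vector about the world's x, y, z in units of 0.12 rad (1.0 is 0.12 rad), then the gripper command: -1 is fully open, 1 is shut, values between are in proportion. A call has 1 to 8 rows; each row shifts and turns the commanded pose from where the row before left it; what a row does not reach is not made up. A row lasts 1/10 s, in which the tool goes at most 50 mm and 8.59 degrees, less where a joint would pass 70% of its speed; a pose out of reach is approached as far as the arm can. A call with a number of a shift or a turn outside -1 to 1 is refused whole. A call with a gripper value outside its range is refused whole. The fingers move at their own pace and stop on an object; "squeeze" is the grip in N (left out, the last holds). Time passes only in rows, so rows that do not move let the fingers close. It gives the time, the measured TCP pose, the force and the opening at its end, in the units of the state.
- ctrl.get_state(): the state, without advancing time (a new reading comes with each control period).
- ctrl.camera(name): name is "scene" or "top" or "wrist"; returns a dict with "color" (480x640x3 uint8, red, green, blue), "range_z" (480x640 float32, m along the optical axis (not along the pixel's ray), 0 where there is no reading), "vfov" (degrees; the focal length in pixels is half the picture's height over the tangent of half this angle, whatever the lens; pixels are square), "cx", "cy" (the principal point, pixels), "k1" (the pictures are not rectified: a ray, as slopes to the right and down, at radius r is drawn at 1 + k1 r^2 times it, then the intrinsics apply), "R" (3x3) and "t" (3): a world point X has camera coordinates R X + t; the wrist camera has in their place "hand_eye" (4x4, takes a point from camera to tool coordinates, whose origin is the TCP and whose axes are the tool frame's). Camera axes: x right, y down, z forward; pixel columns grow to the right and rows downward; lengths in m; the calibration is good to about 2 mm. A picture is of the moment at which its call begins: read the wrist's pose just before it.
- ctrl.sign_off(): hands the job in, once; it reports no verdict.
Trained networks look in the newest picture that a camera, given by its name, has taken for a name from the list of things; names that differ only in an ending like _2 or _b are one class to them, and where a whole thing is asked for, a point or a joint stands for the part that bears it (a point fixed in the world has none). Each returns a list of dicts, best first, with "conf" (0 to 1); they miss things now and then, are a little off and sometimes report something else, mostly with a low value. They report only what shows in the picture. A call takes as long as a camera call.
- ctrl.boxes_of(query, camera): "rect" ([left, top, width, height] in pixels, round what is visible of it).
- ctrl.spot_point(query, camera): "point" ([row, column] in pixels: a listed point, or the origin of a listed thing).
The state is a dict: "clock": time; "joints": joint angles; "qvel": joint speeds; "effort": joint torques, N m; "ee_pos": TCP position; "eef_rot": TCP orientation; "wrist_force": force on the tool from outside, world axes, zero at the start; "ft_torque": the same for the moment, N m; "finger_gap": finger opening in m.
Only numpy, scipy, OpenCV 4.12 (cv2) and the standard library are available. Lean on these libraries where they do the work, as an engineer would, in place of code of your own. Each camera call takes 0.05 s, during which the arm holds its last target.

## Working session

There is one attempt and no reset: what is moved stays moved. The work goes in short steps, Python scripts to look and compute and a tool call to move; the robot and the scene stay as the last step left them, time stands still between calls to the robot, and variables do not carry over. Pictures are saved under pics/ and viewed, and the job is handed in when it is done.

Besides the shell and the picture viewer there is one more tool, called by a JSON object that holds its "fn" and its "kwargs". step_arm: Moves the arm, as the interface text tells. Shifts and turns lie within -1 to 1; 1 stands for 25 mm of shift or 0.12 rad of turn. Its arguments: {"type":"object","properties":{"moves":{"type":"array"},"squeeze":{"type":"number"}},"required":["moves"]}

```bash
mkdir -p pics; ls; cat > h.py <<'E'
import numpy as np, cv2
from scipy.spatial.transform import Rotation as Rn
from workcell import ctrl
def cam(name):
    s=ctrl.get_state(); c=ctrl.camera(name); c['s']=s; c['name']=name
    c['f']=240/np.tan(np.radians(c['vfov'])/2)
    if name=='wrist':
        T=np.eye(4);T[:3,:3]=Rn.from_rotvec(s['eef_rot']).as_matrix();T[:3,3]=s['ee_pos']
        c['C']=T@np.array(c['hand_eye'])
    else:
        T=np.eye(4);R=np.array(c['R']);T[:3,:3]=R.T;T[:3,3]=-R.T@np.array(c['t']);c['C']=T
    return c
def save(c,fn): cv2.imwrite('pics/'+fn+'.png',c['color'][:,:,::-1])
def ray(c,row,col):
    K=np.array([[c['f'],0,c['cx']],[0,c['f'],c['cy']],[0,0,1]])
    x=(col-c['cx'])/c['f'];y=(row-c['cy'])/c['f']
    r0=np.hypot(x,y);r=r0
    for _ in range(30): r=r0/(1+c['k1']*r*r)
    k=r/r0 if r0>0 else 1
    return np.array([x*k,y*k,1.])
def at_depth(c,row,col,d=None):
    if d is None:
        w=c['range_z'][int(row)-1:int(row)+2,int(col)-1:int(col)+2];w=w[w>0];d=np.median(w) if len(w) else np.nan
    p=ray(c,row,col)*d
    return c['C'][:3,:3]@p+c['C'][:3,3]
def at_z(c,row,col,z):
    d=c['C'][:3,:3]@ray(c,row,col);o=c['C'][:3,3]
    return o+d*(z-o[2])/d[2]
def proj(c,X):
    p=np.linalg.inv(c['C'])@np.append(X,1);x,y=p[0]/p[2],p[1]/p[2];k=1+c['k1']*(x*x+y*y)
    return c['cy']+c['f']*y*k,c['cx']+c['f']*x*k
def cloud(c):
    v,u=np.mgrid[0:480,0:640]
    x=(u-c['cx'])/c['f'];y=(v-c['cy'])/c['f'];r0=np.hypot(x,y);r=r0.copy()
    for _ in range(30): r=r0/(1+c['k1']*r*r)
    k=np.where(r0>0,r/np.maximum(r0,1e-9),1)
    d=c['range_z'];P=np.stack([x*k*d,y*k*d,d],-1)
    W=P@c['C'][:3,:3].T+c['C'][:3,3];W[d<=0]=np.nan
    return W
E
python3 - <<'E'
from h import *
s=ctrl.get_state();print(s)
for n in ['scene','top']:
    c=cam(n);save(c,n+'0');print(n,c['vfov'],c['k1'],c['C'].round(3).tolist())
    for q in ['dark_box','board_a','dish_1','timer','indicator','seat_1','groove','tongue_a','mouth_a']:
        try:
            r=ctrl.spot_point(q,n)
            print(q,[(round(x['conf'],2),np.round(x['point']).tolist(),at_depth(c,*x['point']).round(3).tolist()) for x in r])
        except Exception as e: print(q,e)
print(ctrl.tcp_to_grasp)
E
```

```text
pics
{'clock': 0.0, 'joints': array([-1.16390457,  0.3842697 ,  0.01640583,  1.37115207, -0.00628872,
        1.38816197, -0.04651338]), 'qvel': array([-9.34897368e-05,  1.34170647e-03, -1.34024179e-03,  9.42681719e-04,
       -3.64455072e-04, -9.48265572e-04, -1.06438572e-03]), 'effort': array([ 4.76100504e-04, -6.27596855e+01,  8.44407454e-01, -3.71815646e+01,
        1.64274545e-02,  1.44215062e-02,  4.62469018e-06]), 'ee_pos': array([0.2827047 , 0.55686024, 0.23026038]), 'eef_rot': array([ 2.67653256e+00,  1.64288853e+00, -2.54850250e-03]), 'wrist_force': array([ 0.12673938, -0.09975056,  0.16374171]), 'ft_torque': array([-0.01728444, -0.07218709, -0.0180419 ]), 'finger_gap': 0.08530616275847011}
scene 51.68528860907342 0.028883644411600337 [[0.851, -0.254, 0.461, -0.055], [-0.526, -0.398, 0.752, -0.827], [-0.007, -0.881, -0.472, 0.65], [0.0, 0.0, 0.0, 1.0]]
dark_box [(0.91, [319.0, 407.0], [0.551, -0.175, 0.009])]
board_a [(0.92, [240.0, 289.0], [0.504, 0.278, 0.017]), (0.74, [242.0, 337.0], [0.613, 0.2, 0.016]), (0.44, [225.0, 259.0], [0.488, 0.449, 0.0]), (0.3, [266.0, 267.0],
[... 1271 characters left out ...]
0, 325.0], [0.428, 0.075, 0.063])]
indicator [(0.66, [257.0, 141.0], [0.489, 0.454, 0.048]), (0.47, [310.0, 189.0], [0.38, 0.36, 0.014])]
seat_1 [(0.91, [249.0, 416.0], [0.519, -0.126, 0.01]), (0.71, [211.0, 457.0], [0.605, -0.215, 0.009]), (0.6, [245.0, 460.0], [0.531, -0.222, 0.01])]
groove [(0.68, [270.0, 444.0], [0.475, -0.183, 0.031]), (0.38, [244.0, 461.0], [0.533, -0.224, 0.011])]
tongue_a [(0.66, [219.0, 255.0], [0.577, 0.225, 0.005]), (0.63, [271.0, 217.0], [0.463, 0.303, 0.005]), (0.38, [214.0, 458.0], [0.599, -0.218, 0.009])]
mouth_a [(0.65, [177.0, 259.0], [0.667, 0.219, 0.011]), (0.59, [225.0, 215.0], [0.561, 0.311, 0.001]), (0.55, [243.0, 460.0], [0.536, -0.222, 0.01])]
-0.0187
```

View pics/scene0.png

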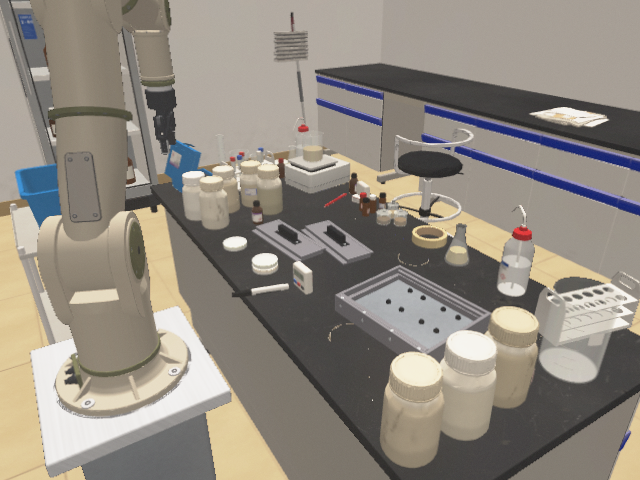

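View pics/top0.png

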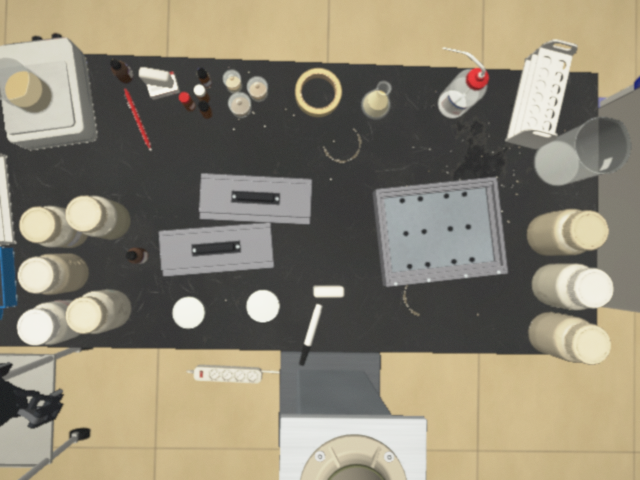

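{"fn": "step_arm", "kwargs": {"moves": [[[0.45,-0.95,0],[0,0,0.61],-1],[[0.45,-0.95,0],[0,0,0.61],-1],[[0.45,-0.95,0],[0,0,0.61],-1],[[0.45,-0.95,0],[0,0,0.61],-1],[[0.45,-0.95,0],[0,0,0.61],-1],[[0.45,-0.95,0],[0,0,0.61],-1],[[0.45,-0.95,0],[0,0,0.61],-1],[[0.45,-0.95,0],[0,0,0.61],-1]]}}

```text
clock: 1.8
ee_pos: [0.3733, 0.3663, 0.2314]
eef_rot: [-2.086, -2.349, -0.0]
wrist_force: [-0.4, -0.5, -0.9]
finger_gap: 0.0854
```

```bash
python3 - <<'E'
from h import *
c=cam('wrist');save(c,'w1');print(c['s']['ee_pos'],np.array(c['hand_eye']).round(4).tolist(),c['vfov'],c['k1'])
print(Rn.from_rotvec(c['s']['eef_rot']).as_matrix().round(3))
for q in ['dish_4']:
    for x in ctrl.spot_point(q,'wrist'): print(x,at_z(c,*x['point'],0).round(4))
    for x in ctrl.boxes_of(q,'wrist'):
        l,t,w,h=x['rect'];print(x,at_z(c,t+h/2,l+w/2,0.013).round(4))
E
```

```text
[0.37327797 0.36629415 0.23144313] [[1.0, -0.0002, 0.0002, -0.0006], [0.0001, 0.9611, 0.2763, -0.0714], [-0.0002, -0.2763, 0.9611, -0.1423], [0.0, 0.0, 0.0, 1.0]] 71.68615192626822 -0.02436098625539884
[[-0.119  0.993  0.   ]
 [ 0.993  0.119  0.   ]
 [ 0.     0.    -1.   ]]
{'point': [206.0, 172.8], 'conf': 0.95} [0.3912 0.1992 0.    ]
{'point': [204.1, 315.1], 'conf': 0.78} [0.3699 0.3607 0.    ]
{'rect': [286.7, 175.2, 56.8, 63.4], 'conf': 0.84} [0.3707 0.3609 0.013 ]
{'rect': [137.3, 176.1, 64.3, 68.0], 'conf': 0.79} [0.3932 0.201  0.013 ]
{'rect': [163.6, 177.4, 37.1, 37.0], 'conf': 0.68} [0.3756 0.215  0.013 ]
```

View pics/w1.png

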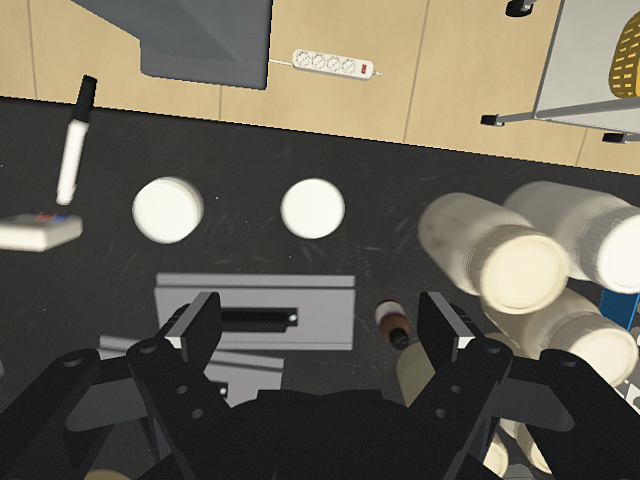

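```bash
cat >> h.py <<'E'
def fitcirc(c,zlo,zhi,near,rad=0.06,img=None):
    W=cloud(c);m=(W[...,2]>zlo)&(W[...,2]<zhi)&(np.hypot(W[...,0]-near[0],W[...,1]-near[1])<rad)
    b=c['color'].astype(int).min(-1)>150
    m&=b
    n,l,st,ce=cv2.connectedComponentsWithStats(m.astype(np.uint8))
    i=1+np.argmax(st[1:,4]);m=l==i
    cs,_=cv2.findContours(m.astype(np.uint8),cv2.RETR_EXTERNAL,cv2.CHAIN_APPROX_NONE)
    e=max(cs,key=len)[:,0]
    P=np.array([W[y,x] for x,y in e])
    A=np.c_[2*P[:,:2],np.ones(len(P))];s=np.linalg.lstsq(A,(P[:,:2]**2).sum(1),rcond=None)[0]
    return s[:2],np.sqrt(s[2]+s[:2]@s[:2]),np.median(W[m][:,2]),len(e)
E
python3 - <<'E'
from h import *
c=cam('wrist');print(c['s']['ee_pos'])
print(fitcirc(c,.006,.02,(.37,.361)))
print(fitcirc(c,.018,.035,(.393,.201)))
c=cam('top')
print(fitcirc(c,.006,.02,(.37,.361)))
print(fitcirc(c,.018,.035,(.393,.201)))
E
```

```text
[0.37420102 0.36558596 0.23165405]
(array([0.37235861, 0.36078916]), np.float64(0.0324110602477874), np.float64(0.012871181038006885), 166)
(array([0.39036581, 0.20347468]), np.float64(0.03237971721813386), np.float64(0.0257363017058565), 184)
(array([0.37720793, 0.36072037]), np.float64(0.02953418041121638), np.float64(0.012874435522128191), 93)
(array([0.39176933, 0.2047981 ]), np.float64(0.03209449696993351), np.float64(0.02576039022698473), 87)
```

```bash
python3 - <<'E'
from h import *
c=cam('wrist');R=Rn.from_rotvec(c['s']['eef_rot']).as_matrix();print(c['s']['ee_pos'])
W=(cloud(c)-c['s']['ee_pos'])@R
for (r,q) in [(296,210),(300,215),(310,205),(340,210),(350,195),(296,435),(320,440),(345,460)]: print(r,q,W[r,q].round(4))
m=(W[...,2]>-0.08)&(W[...,2]<0.03)&(np.abs(W[...,1])<.02)&(np.abs(W[...,0])<.07)
print(W[m][:,2].max(),W[m&(W[...,0]>0)][:,0].min(),W[m&(W[...,0]<0)][:,0].max(), np.percentile(W[m][:,1],[1,99]))
print(c['color'].shape)
E
```

```text
[0.37260579 0.36780074 0.23144518]
296 210 [-0.0445 -0.0121 -0.0207]
300 215 [-0.0431 -0.0098 -0.0195]
310 205 [-0.0434 -0.0113 -0.0307]
340 210 [-0.0433  0.0026 -0.0292]
350 195 [-0.0435 -0.0027 -0.0433]
296 435 [ 0.0456 -0.0125 -0.0216]
320 440 [ 0.042  -0.0113 -0.0381]
345 460 [ 0.0439 -0.01   -0.0513]
-0.011358350450344692 5.130636727364076e-06 -0.00019161554606586493 [-0.01888282  0.00959993]
(480, 640, 3)
```

{"fn": "step_arm", "kwargs": {"moves": [[[-0.08,-0.2,-1],[0,0,0],-1],[[0,0,-1],[0,0,0],-1],[[0,0,-1],[0,0,0],-1],[[0,0,-1],[0,0,0],-1],[[0,0,-1],[0,0,0],-1],[[0,0,-0.8],[0,0,0],-1],[[0,0,0],[0,0,0],-1]]}}

```text
clock: 2.8
ee_pos: [0.3686, 0.3618, 0.0834]
eef_rot: [-2.087, -2.348, 0.009]
wrist_force: [-0.3, 0.2, -0.6]
finger_gap: 0.0853
```

```bash
python3 - <<'E'
from h import *
c=cam('wrist');R=Rn.from_rotvec(c['s']['eef_rot']).as_matrix();print(c['s']['ee_pos']);save(c,'w2')
a=fitcirc(c,.006,.02,(.37,.361));print(a,R.T@(np.append(a[0],.013)-c['s']['ee_pos']))
E
```

```text
[0.36862268 0.36180417 0.08338069]
(array([0.37203864, 0.36042221]), np.float64(0.03240614864514822), np.float64(0.012775877348592035), 264) [-0.00152632  0.003546    0.07037127]
```

View pics/w2.png

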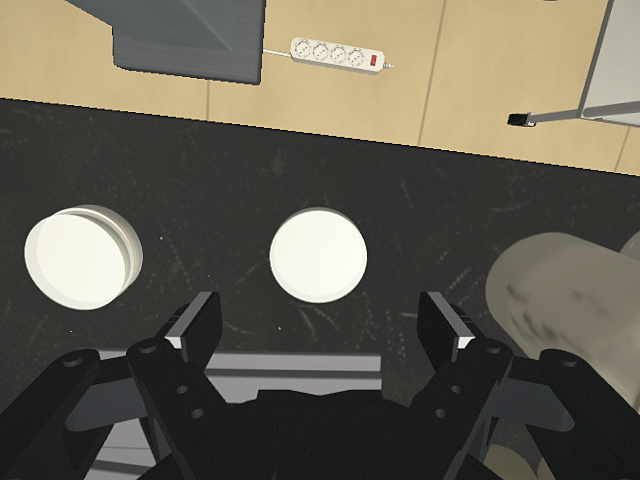

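{"fn": "step_arm", "kwargs": {"moves": [[[0.14,-0.03,-0.8],[0,0,0],-1],[[0,0,-0.9],[0,0,0],-1],[[0,0,-0.9],[0,0,0],-1],[[0,0,-0.7],[0,0,0],-1],[[0,0,0],[0,0,0],-1]]}}

```text
clock: 3.35
ee_pos: [0.3735, 0.3615, 0.003]
eef_rot: [-2.088, -2.347, 0.004]
wrist_force: [-0.5, -1.2, -0.2]
finger_gap: 0.0851
```

```bash
python3 - <<'E'
from h import *
c=cam('wrist');R=Rn.from_rotvec(c['s']['eef_rot']).as_matrix();print(c['s']['ee_pos']);save(c,'w3')
a=fitcirc(c,.006,.02,(.37,.361));print(a,R.T@(np.append(a[0],.013)-c['s']['ee_pos']))
E
```

```text
[0.37350539 0.3615386  0.00296798]
(array([0.37203305, 0.36038008]), np.float64(0.03253698308989243), np.float64(0.01269206197856329), 399) [-0.00099278 -0.00161606 -0.01002767]
```

View pics/w3.png

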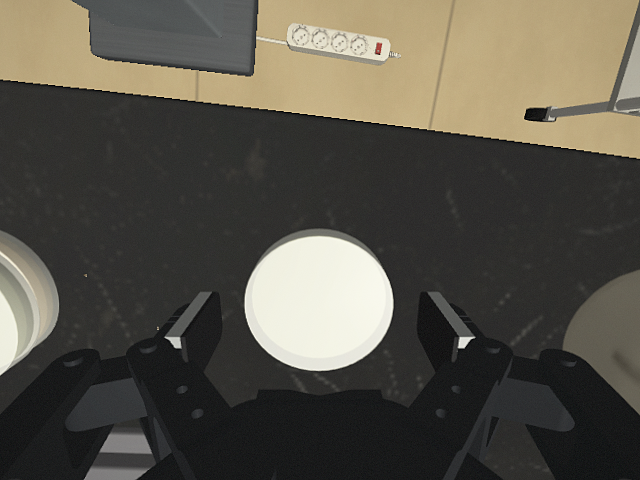

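{"fn": "step_arm", "kwargs": {"moves": [[[-0.03,-0.02,-0.24],[0,0,0],-1],[[0,0,0],[0,0,0],0.3],[[0,0,0],[0,0,0],1],[[0,0,0],[0,0,0],1],[[0,0,0],[0,0,0],1],[[0,0,0],[0,0,0],1]], "squeeze": 40}}

```text
clock: 4.0
ee_pos: [0.374, 0.3617, -0.0009]
eef_rot: [-2.089, -2.346, -0.002]
wrist_force: [-1.5, -1.6, 5.8]
finger_gap: 0.0629
```

```bash
python3 - <<'E'
from h import *
c=cam('wrist');R=Rn.from_rotvec(c['s']['eef_rot']).as_matrix();print(c['s']['ee_pos']);save(c,'w4')
a=fitcirc(c,.006,.02,(.37,.361));print(a,R.T@(np.append(a[0],.013)-c['s']['ee_pos']))
W=(cloud(c)-c['s']['ee_pos'])@R
m=(W[...,2]>-0.08)&(W[...,2]<0.03)&(np.abs(W[...,1])<.012)&(np.abs(W[...,0])<.05)&(np.abs(W[...,0])>.034)&(c['color'].max(-1)<80)
print(np.sort(W[m][:,2])[-10:])
E
```

```text
[ 0.37397787  0.36169474 -0.00089829]
(array([0.37190928, 0.36089614]), np.float64(0.03237427189664841), np.float64(0.012703481642310305), 407) [-0.00053804 -0.0021328  -0.01390111]
[0.00077067 0.00079461 0.00080936 0.00082446 0.00083322 0.0008372
 0.00088525 0.00091076 0.00091731 0.00157912]
```

View pics/w4.png

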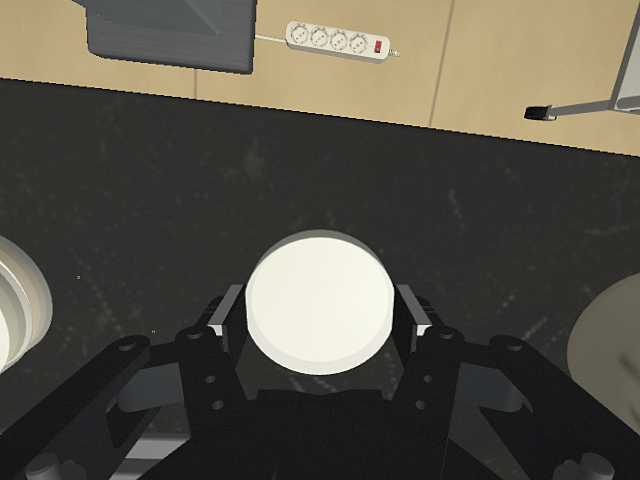

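{"fn": "step_arm", "kwargs": {"moves": [[[0,0,0.4],[0,0,0],1],[[0,0,0.6],[0,0,0],1],[[0,0,0.8],[0,0,0],1],[[0,0,0.8],[0,0,0],1],[[0,0,0],[0,0,0],1]]}}

```text
clock: 4.55
ee_pos: [0.3753, 0.3627, 0.0666]
eef_rot: [2.089, 2.346, 0.01]
wrist_force: [0.2, -0.7, -0.3]
finger_gap: 0.0631
```

```bash
python3 - <<'E'
from h import *
c=cam('wrist');R=Rn.from_rotvec(c['s']['eef_rot']).as_matrix();print(c['s']['ee_pos']);save(c,'w5')
W=(cloud(c)-c['s']['ee_pos'])@R
m=(c['color'].min(-1)>150)&(np.hypot(W[...,0],W[...,1])<.05)&(W[...,2]<.02)
print(m.sum(),np.median(W[m],0))
for y in range(280,345,8): print(y,[W[y,x].round(4).tolist() for x in (235,243,247)])
E
```

```text
[0.37534342 0.36272805 0.06661314]
16316 [-0.00050412 -0.00456266 -0.01355964]
280 [[-0.0581, 0.0188, 0.0675], [-0.0524, 0.0183, 0.0664], [-0.0499, 0.0187, 0.0673]]
288 [[-0.0359, -0.0128, -0.0145], [-0.0326, -0.0128, -0.0145], [-0.0312, -0.0122, -0.013]]
296 [[-0.0341, -0.0127, -0.0218], [-0.0319, -0.0108, -0.0179], [-0.0313, -0.0088, -0.0137]]
304 [[-0.0326, -0.0125, -0.0283], [-0.0322, -0.0072, -0.0179], [-0.0318, -0.0044, -0.0125]]
312 [[-0.0318, -0.0111, -0.0318], [-0.0318, -0.0047, -0.0201], [-0.0318, -0.0012, -0.0137]]
320 [[-0.0321, -0.0076, -0.0316], [-0.0323, -0.0006, -0.0194], [-0.0321, 0.0028, -0.0134]]
328 [[-0.0321, -0.0048, -0.0325], [-0.0321, 0.002, -0.0212], [-0.0321, 0.0062, -0.0144]]
336 [[-0.0323, -0.0016, -0.0329], [-0.0323, 0.0058, -0.0213], [-0.0527, 0.0626, 0.0678]]
344 [[-0.0323, 0.0014, -0.0336], [-0.032, 0.0081, -0.0235], [-0.0528, 0.0683, 0.0664]]
```

View pics/w5.png

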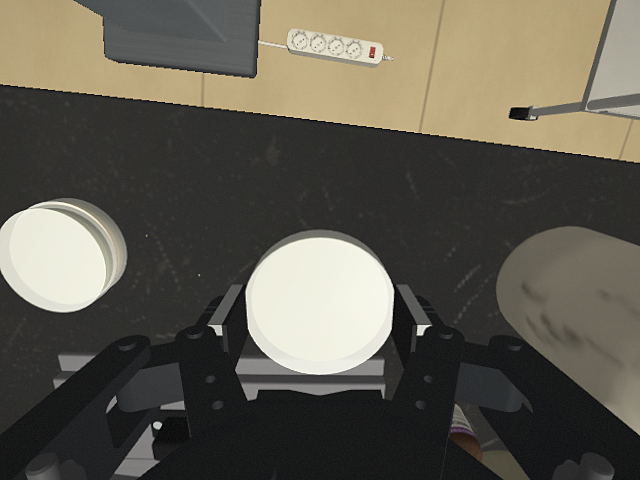

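{"fn": "step_arm", "kwargs": {"moves": [[[0,0,1],[0,0,0],1],[[0.1,-0.5,1],[0,0,0],1],[[0.33,-0.97,1],[0,0,0],1],[[0.33,-0.97,1],[0,0,0],1],[[0.33,-0.97,0],[0,0,0],1],[[0.33,-0.97,0],[0,0,0],1],[[0.33,-0.97,0],[0,0,0],1],[[0.33,-0.97,0],[0,0,0],1]]}}

```text
clock: 5.4
ee_pos: [0.4255, 0.2018, 0.1624]
eef_rot: [-2.089, -2.346, 0.001]
wrist_force: [0.1, 0.6, -0.4]
finger_gap: 0.0631
```

{"fn": "step_arm", "kwargs": {"moves": [[[0.33,-0.97,0],[0,0,0],1],[[0.33,-0.97,0],[0,0,0],1],[[0.33,-0.97,0],[0,0,0],1],[[0.33,-0.97,0],[0,0,0],1],[[0.33,-0.97,0],[0,0,0],1],[[0.33,-0.97,0],[0,0,0],1],[[0.33,-0.97,0],[0,0,0],1],[[0.33,-0.97,0],[0,0,0],1]]}}

```text
clock: 6.2
ee_pos: [0.4914, 0.008, 0.1623]
eef_rot: [-2.089, -2.346, 0.001]
wrist_force: [1.4, -0.5, -0.9]
finger_gap: 0.0631
```

{"fn": "step_arm", "kwargs": {"moves": [[[0.33,-0.97,0],[0,0,0],1],[[0.33,-0.97,0],[0,0,0],1],[[0.33,-0.97,0],[0,0,0],1],[[0.33,-0.97,0],[0,0,0],1],[[0.33,-0.97,0],[0,0,0],1],[[0.33,-0.97,0],[0,0,0],1],[[0,-0.5,0],[0,0,0],1],[[0,0,0],[0,0,0],1]]}}

```text
clock: 7.0
ee_pos: [0.5402, -0.1511, 0.1623]
eef_rot: [-2.093, -2.342, 0.003]
wrist_force: [0.1, 0.0, -0.3]
finger_gap: 0.063
```

```bash
python3 - <<'E'
from h import *
c=cam('wrist');R=Rn.from_rotvec(c['s']['eef_rot']).as_matrix();print(c['s']['ee_pos'],c['s']['finger_gap']);save(c,'w6')
for q in ['seat_1','groove']:
    for x in ctrl.spot_point(q,'wrist'): print(q,round(x['conf'],2),x['point'],at_z(c,*x['point'],.01 if q!='groove' else .032).round(4))
E
```

```text
[ 0.54022093 -0.15110494  0.16226512] 0.06295484438753142
seat_1 0.73 [278.6, 246.7] [ 0.6012 -0.2148  0.01  ]
seat_1 0.71 [206.5, 347.5] [ 0.5212 -0.1284  0.01  ]
seat_1 0.56 [204.5, 238.7] [ 0.5303 -0.2257  0.01  ]
groove 0.76 [141.5, 295.0] [ 0.4704 -0.1789  0.032 ]
```

View pics/w6.png

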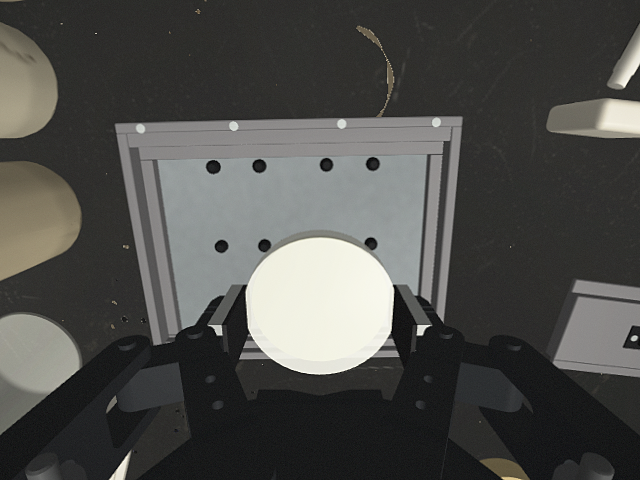

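```bash
cat >> h.py <<'E'
def studs(c,guess,zs=0.014,thr=70):
    """guess: x,y,yaw of the box. returns fit"""
    g=c['color'].max(-1);out=[];mod=[]
    M=[(x,y) for x in(-72,0,72) for y in(-69,-29,29,69)]
    W=cloud(c)
    m0=(g<thr).astype(np.uint8)
    n,l,st,ce=cv2.connectedComponentsWithStats(m0)
    for it in range(2):
        out=[];mod=[]
        cs,sn=np.cos(guess[2]),np.sin(guess[2])
        for i in range(1,n):
            if not 15<st[i,4]<600: continue
            w,h=st[i,2],st[i,3]
            if max(w,h)>1.7*min(w,h): continue
            if st[i,4]<0.6*w*h: continue
            p=at_z(c,ce[i][1],ce[i][0],zs)[:2]
            d=[np.hypot(guess[0]+(cs*x-sn*y)*1e-3-p[0],guess[1]+(sn*x+cs*y)*1e-3-p[1]) for x,y in M]
            k=int(np.argmin(d))
            if d[k]<(0.018 if it==0 else .006): out.append(p);mod.append(M[k])
        A=np.array(mod)*1e-3;B=np.array(out)
        a0,b0=A.mean(0),B.mean(0);H=(A-a0).T@(B-b0)
        th=np.arctan2(H[0,1]-H[1,0],H[0,0]+H[1,1]);r=np.array([[np.cos(th),-np.sin(th)],[np.sin(th),np.cos(th)]])
        t=b0-r@a0;res=np.sqrt((((A@r.T+t)-B)**2).sum(1))
        guess=(t[0],t[1],th)
    return guess,len(mod),(res*1000).round(1),mod
E
python3 - <<'E'
from h import *
c=cam('wrist');print(c['s']['ee_pos'],studs(c,(.565,-.17,.1)))
t=cam('top');print(studs(t,(.565,-.17,.1)))
E
```

```text
[ 0.54091854 -0.14734297  0.16249738] ((np.float64(0.5609123411003207), np.float64(-0.17140385529775906), np.float64(0.13392991698040174)), 7, array([0.3, 0.6, 0.8, 0.5, 1. , 0.3, 0.2]), [(-72, -29), (-72, 29), (-72, 69), (-72, -69), (0, 69), (0, -69), (0, -29)])h.py:71: RuntimeWarning: Mean of empty slice.
  a0,b0=A.mean(0),B.mean(0);H=(A-a0).T@(B-b0)
  ret = ret.dtype.type(ret / rcount)
Traceback (most recent call last):
  File "h.py", line 72, in studs
    th=np.arctan2(H[0,1]-H[1,0],H[0,0]+H[1,1]);r=np.array([[np.cos(th),-np.sin(th)],[np.sin(th),np.cos(th)]])
                  ~^^^^^
IndexError: invalid index to scalar variable.
```

```bash
cat >> h.py <<'E'
def down(yaw): # tool pointing down with x axis at yaw
    x=np.array([np.cos(yaw),np.sin(yaw),0]);z=np.array([0,0,-1.]);return np.c_[x,np.cross(z,x),z]
def wcam(pos,R):
    c=cam('wrist');T=np.eye(4);T[:3,:3]=R;T[:3,3]=pos;c['C']=T@np.array(c['hand_eye']);c['R']=R;c['p']=np.array(pos);return c
def dish_in_tool(c,thr=215,dbg=None):
    W=(cloud(c)-c['p'])@c['R']
    m=(c['color'].min(-1)>150)&(np.hypot(W[...,0],W[...,1])<.045)&(W[...,2]<.0)&(W[...,2]>-.03)
    z=np.median(W[m][:,2]);m&=np.abs(W[...,2]-z)<.002
    n,l,st,_=cv2.connectedComponentsWithStats(m.astype(np.uint8));m=(l==1+np.argmax(st[1:,4]))
    cs,_=cv2.findContours(m.astype(np.uint8),cv2.RETR_EXTERNAL,cv2.CHAIN_APPROX_NONE);e=max(cs,key=len)[:,0]
    P=np.array([(at_depth(c,y,x,1.)-c['C'][:3,3]) for x,y in e])@c['R'];o=(c['C'][:3,3]-c['p'])@c['R']
    P=o+P*((z-o[2])/P[:,2])[:,None]
    from scipy.optimize import least_squares
    s=least_squares(lambda q:np.hypot(P[:,0]-q[0],P[:,1]-q[1])-q[2],[0,0,.033],loss='soft_l1',f_scale=.0005).x
    return s,z
E
python3 - <<'E'
from h import *
R=down(1.6866)
c=wcam([.541,-.1493,.1625],R);print(dish_in_tool(c));print(studs(c,(.561,-.171,.134)))
t=cam('top');g=t['color'].max(-1);print(proj(t,[.561,-.171,.01]))
cv2.imwrite('pics/t1.png',cv2.resize(t['color'][170:300,360:520,::-1],None,fx=5,fy=5,interpolation=cv2.INTER_NEAREST))
E
```

```text
(array([-0.00046097, -0.00215039,  0.03239984]), np.float64(-0.013496062532976943))
((np.float64(0.56066486533946), np.float64(-0.1736586701592505), np.float64(0.13126263574308739)), 7, array([0.9, 0.4, 0.5, 0.7, 0.3, 1.1, 0.4]), [(-72, 69), (-72, -29), (-72, 29), (-72, -69), (0, -29), (0, 69), (0, -69)])
(np.float64(230.73224462051803), np.float64(436.77318698909636))
```

{"fn": "step_arm", "kwargs": {"moves": [[[0.8,-0.9,-0.5],[0,0,0.15],1],[[0.8,-0.9,-1],[0,0,0],1],[[0.8,-0.9,-1],[0,0,0],1],[[0.16,0,-1],[0,0,0],1],[[0,0,0],[0,0,0],1],[[0,0,0],[0,0,0],1]]}}

```text
clock: 7.95
ee_pos: [0.6049, -0.2155, 0.0753]
eef_rot: [-2.066, -2.365, 0.001]
wrist_force: [1.0, -0.5, 0.0]
finger_gap: 0.0631
```

```bash
python3 - <<'E'
from h import *
R=down(1.7046)
c=wcam([.605,-.2168,.075],R);save(c,'w7');print(c['s']['ee_pos'],c['s']['eef_rot'],dish_in_tool(c));print(studs(c,(.561,-.1735,.132)))
E
```

```text
[ 0.60488739 -0.21547285  0.07532013] [-2.06587089e+00 -2.36504921e+00  6.17381681e-04] (array([-0.00041965, -0.00216762,  0.03241563]), np.float64(-0.013452870596261907))
((np.float64(0.5618003930425263), np.float64(-0.17383772828474892), np.float64(0.12930496198143948)), 9, array([1. , 0.7, 0.6, 1. , 0.9, 0.5, 0.3, 0.7, 1.2]), [(-72, -69), (-72, -29), (-72, 29), (-72, 69), (0, -69), (0, -29), (0, 29), (0, 69), (72, 69)])
```

View pics/w7.png

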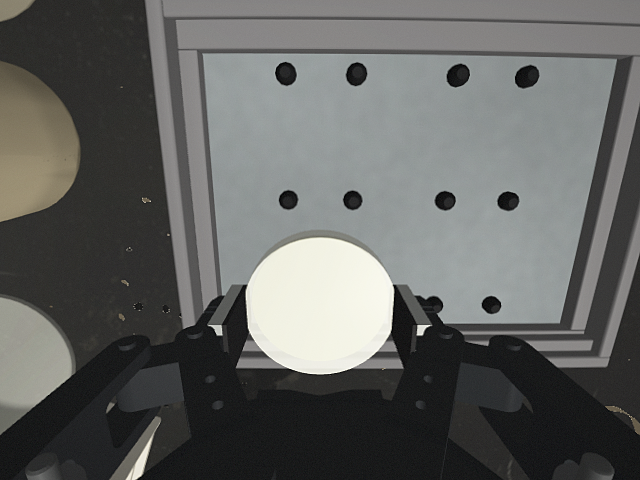

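{"fn": "step_arm", "kwargs": {"moves": [[[0.04,0,-0.8],[0,0,0],1],[[0,0,-0.8],[0,0,0],1],[[0,0,-0.5],[0,0,0],1],[[0,0,-0.3],[0,0,0],1],[[0,0,-0.15],[0,0,0],1],[[0,0,0],[0,0,0],1]]}}

```text
clock: 8.6
ee_pos: [0.6063, -0.2164, 0.0119]
eef_rot: [2.068, 2.365, 0.0]
wrist_force: [0.4, 0.2, 0.3]
finger_gap: 0.0629
```

```bash
python3 - <<'E'
from h import *
R=down(1.7046)
c=wcam([.606,-.2168,.0113],R);save(c,'w8');print(c['s']['ee_pos'],c['s']['wrist_force'],dish_in_tool(c));print(studs(c,(.561,-.1735,.132)))
E
```

```text
[ 0.60633392 -0.21644644  0.01193123] [0.36400649 0.21969037 0.30906879] (array([-0.00042099, -0.00217574,  0.03239643]), np.float64(-0.013461310880918611))
((np.float64(0.5604508960568073), np.float64(-0.17236492596645048), np.float64(0.12947704090508397)), 2, array([0.4, 0.4]), [(0, -69), (0, -29)])
```

View pics/w8.png

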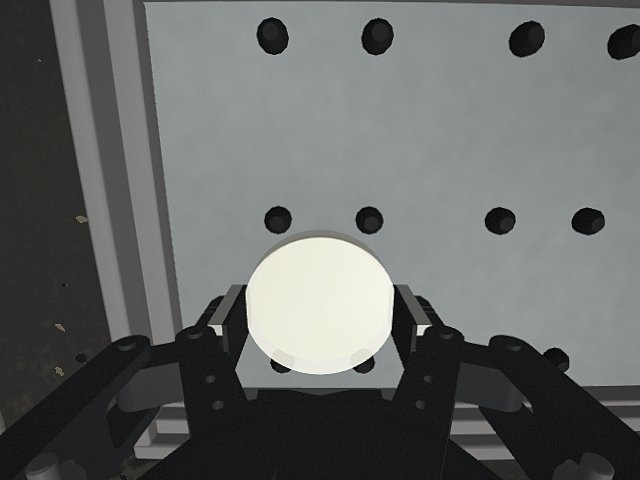

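{"fn": "step_arm", "kwargs": {"moves": [[[0,0,-0.02],[0,0,0],0],[[0,0,0],[0,0,0],-1],[[0,0,0],[0,0,0],-1],[[0,0,0],[0,0,0],-1]]}}

```text
clock: 9.05
ee_pos: [0.6063, -0.2165, 0.0113]
eef_rot: [2.068, 2.365, 0.0]
wrist_force: [0.6, -0.5, -0.1]
finger_gap: 0.0855
```

```bash
python3 - <<'E'
from h import *
R=down(1.7046)
c=wcam([.606,-.2168,.0113],R);save(c,'w9');print(c['s']['ee_pos'],c['s']['wrist_force'],c['s']['finger_gap'],dish_in_tool(c));
E
```

```text
[ 0.60626308 -0.21654357  0.01126526] [ 0.55367995 -0.45350893 -0.10630881] 0.08546763964460545 (array([-0.00054449, -0.00174102,  0.03253878]), np.float64(-0.011435353235635817))
```

View pics/w9.png

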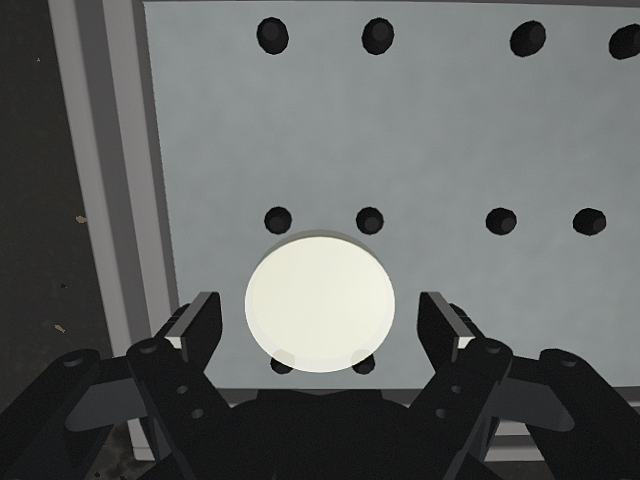

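{"fn": "step_arm", "kwargs": {"moves": [[[0,0,0.8],[0,0,0],-1],[[0,0,1],[0,0,0],-0.57],[[0,0,1],[0,0,0],-0.57],[[-0.4,0.8,1],[0,0,0],-0.57],[[-0.5,1,1],[0,0,0],-0.57],[[-0.5,1,0],[0,0,0],-0.57],[[-0.5,1,0],[0,0,0],-0.57],[[-0.5,1,0],[0,0,0],-0.57]]}}

```text
clock: 9.9
ee_pos: [0.5457, -0.0955, 0.1314]
eef_rot: [2.068, 2.365, 0.001]
wrist_force: [0.4, -0.3, -0.2]
finger_gap: 0.0672
```

```bash
python3 - <<'E'
from h import *
c=cam('wrist');save(c,'w10');print(c['s']['finger_gap'])
R=Rn.from_rotvec(c['s']['eef_rot']).as_matrix()
W=(cloud(c)-c['s']['ee_pos'])@R
for r in range(276,312,3): print(r,[(x,W[r,x].round(4).tolist()) for x in (232,236,240,244)])
m=(W[...,2]>-.05)&(W[...,2]<.03)&(np.abs(W[...,1])<.014)&(np.abs(W[...,0])<.045)&(np.abs(W[...,0])>.025);print(np.sort(W[m][:,2])[-20:].round(4))
E
```

```text
0.067187138111685
276 [(232, [-0.0755, 0.0388, 0.1227]), (236, [-0.0717, 0.0381, 0.1212]), (240, [-0.0685, 0.0385, 0.1221]), (244, [-0.0652, 0.0388, 0.1227])]
279 [(232, [-0.0756, 0.0413, 0.1221]), (236, [-0.072, 0.0411, 0.1217]), (240, [-0.0685, 0.041, 0.1215]), (244, [-0.0654, 0.0416, 0.1227])]
282 [(232, [-0.076, 0.0445, 0.123]), (236, [-0.0723, 0.044, 0.1219]), (240, [-0.0686, 0.0437, 0.1212]), (244, [-0.0655, 0.0442, 0.1224])]
285 [(232, [-0.0378, -0.013, -0.0119]), (236, [-0.0364, -0.0125, -0.0107]), (240, [-0.0348, -0.0124, -0.0104]), (244, [-0.0656, 0.0469, 0.1221])]
288 [(232, [-0.0372, -0.0127, -0.0142]), (236, [-0.0355, -0.0127, -0.0142]), (240, [-0.0339, -0.0126, -0.0139]), (244, [-0.0657, 0.0496, 0.1218])]
291 [(232, [-0.0367, -0.0124, -0.0165]), (236, [-0.035, -0.0124, -0.0164]), (240, [-0.0339, -0.0114, -0.0142]), (244, [-0.0343, -0.0075, -0.0059])]
294 [(232, [-0.0361, -0.0123, -0.019]), (236, [-0.0342, -0.0127, -0.0199]), (240, [-0.0338, -0.0105, -0.0153]), (244, [-0.0342, -0.0063, -0.0066])]
297 [(232, [-0.0355, -0.012, -0.0213]), (236, [-0.0342, -0.0115, -0.0202]), (240, [-0.0342, -0.0085, -0.0141]), (244, [-0.0339, -0.0057, -0.0084])]
300 [(232, [-0.0346, -0.0124, -0.0247]), (236, [-0.0336, -0.0114, -0.0226]), (240, [-0.0341, -0.0075, -0.0148]), (244, [-0.0341, -0.004, -0.0078])]
303 [(232, [-0.0342, -0.012, -0.0264]), (236, [-0.0337, -0.0101, -0.0227]), (240, [-0.0341, -0.0063, -0.0152]), (244, [-0.0341, -0.0027, -0.0083])]
306 [(232, [-0.0341, -0.0112, -0.0273]), (236, [-0.0339, -0.0086, -0.0223]), (240, [-0.034, -0.0051, -0.0157]), (244, [-0.0341, -0.0015, -0.0088])]
309 [(232, [-0.034, -0.0101, -0.0276]), (236, [-0.0342, -0.0068, -0.0215]), (240, [-0.034, -0.004, -0.0162]), (244, [-0.0339, -0.0005, -0.0097])]
[-0.007  -0.0069 -0.0069 -0.0068 -0.0068 -0.0068 -0.0068 -0.0067 -0.0067
 -0.0067 -0.0067 -0.0066 -0.0066 -0.0065 -0.0065 -0.0062 -0.0062 -0.0062
 -0.006  -0.0059]
```

View pics/w10.png

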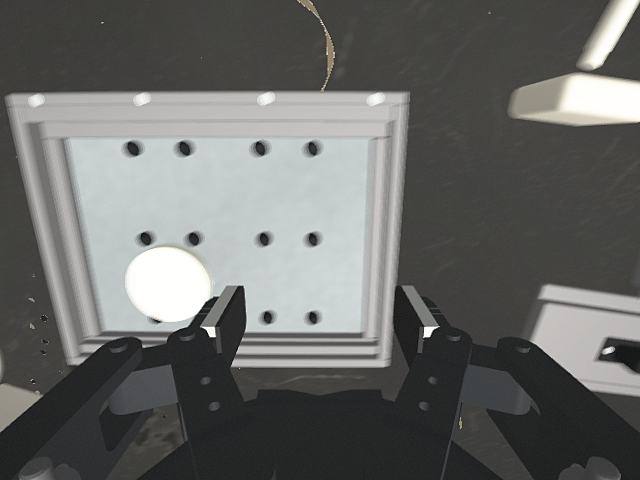

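{"fn": "step_arm", "kwargs": {"moves": [[[-0.52,1,0],[0,0,0],-1],[[-0.52,1,0],[0,0,0],-1],[[-0.52,1,0],[0,0,0],-1],[[-0.52,1,0],[0,0,0],-1],[[-0.52,1,0],[0,0,0],-1],[[-0.52,1,0],[0,0,0],-1],[[-0.52,1,0],[0,0,0],-1],[[-0.52,1,0],[0,0,0],-1]]}}

```text
clock: 10.75
ee_pos: [0.4417, 0.1044, 0.1313]
eef_rot: [2.068, 2.365, 0.001]
wrist_force: [-0.0, 0.1, 0.3]
finger_gap: 0.0855
```

{"fn": "step_arm", "kwargs": {"moves": [[[-0.52,1,0],[0,0,0],-1],[[-0.52,1,0],[0,0,0],-1],[[-0.52,1,-0.5],[0,0,0],-1],[[-0.52,1,-1],[0,0,0],-1],[[0,0,-1],[0,0,0],-1],[[0,0,0],[0,0,0],-1],[[0,0,0],[0,0,0],-1]]}}

```text
clock: 11.45
ee_pos: [0.3904, 0.2029, 0.0689]
eef_rot: [2.069, 2.364, -0.001]
wrist_force: [-0.5, 0.4, 1.1]
finger_gap: 0.0856
```

```bash
python3 - <<'E'
from h import *
R=down(1.7046)
c=wcam([.39,.2032,.0683],R);save(c,'w11');print(c['s']['ee_pos'],c['s']['eef_rot'])
a=fitcirc(c,.019,.035,(.39,.204));print(a,R.T@(np.append(a[0],.026)-c['p']))
E
```

```text
[0.39040851 0.20288149 0.06890644] [ 2.06890032e+00  2.36395813e+00 -1.46741517e-03]
(array([0.38975476, 0.20329673]), np.float64(0.03250701918573378), np.float64(0.025129470607519078), 302) [ 0.00012859 -0.00023014  0.0423    ]
```

View pics/w11.png

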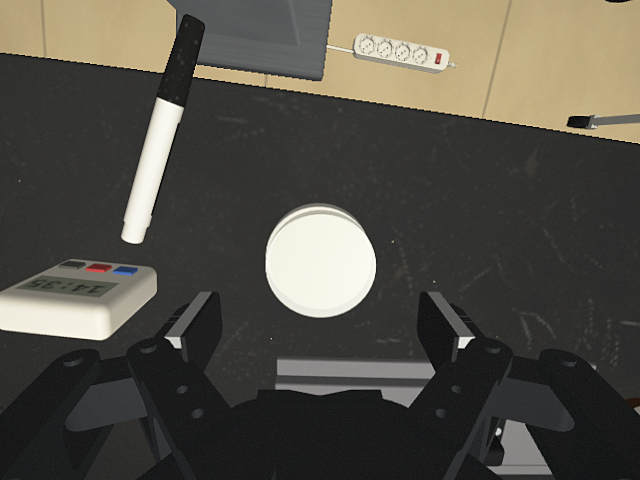

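{"fn": "step_arm", "kwargs": {"moves": [[[0,0,-0.9],[0,0,0],-1],[[0,0,-0.9],[0,0,0],-1],[[0,0,-0.5],[0,0,0],-1],[[0,0,0],[0,0,0],-0.3],[[0,0,0],[0,0,0],1],[[0,0,0],[0,0,0],1],[[0,0,0],[0,0,0],1],[[0,0,0],[0,0,0],1]]}}

```text
clock: 12.3
ee_pos: [0.3914, 0.2039, 0.0125]
eef_rot: [2.068, 2.364, 0.004]
wrist_force: [-1.0, -1.8, 7.8]
finger_gap: 0.0631
```

{"fn": "step_arm", "kwargs": {"moves": [[[0,0,0.1],[0,0,0],1],[[0,0,0.2],[0,0,0],1],[[0,0,0.5],[0,0,0],1],[[0,0,0],[0,0,0],1]]}}

```text
clock: 12.7
ee_pos: [0.3911, 0.2042, 0.0326]
eef_rot: [2.067, 2.365, 0.004]
wrist_force: [0.3, 0.4, -0.3]
finger_gap: 0.0635
```

```bash
python3 - <<'E'
from h import *
R=down(1.7046)
c=wcam([.39,.2032,.0308],R);save(c,'w12');print(c['s']['ee_pos'],c['s']['wrist_force'],dish_in_tool(c))
W=cloud(c);print(np.nanmedian(W[205:225,300:340].reshape(-1,3),0))
E
```

```text
[0.39114463 0.20421578 0.03256589] [ 0.32057447  0.37075692 -0.30858377] (array([-0.00060934, -0.00081775,  0.03251834]), np.float64(-0.0131082303834043))
[0.35511728 0.19800837 0.00086556]
```

View pics/w12.png

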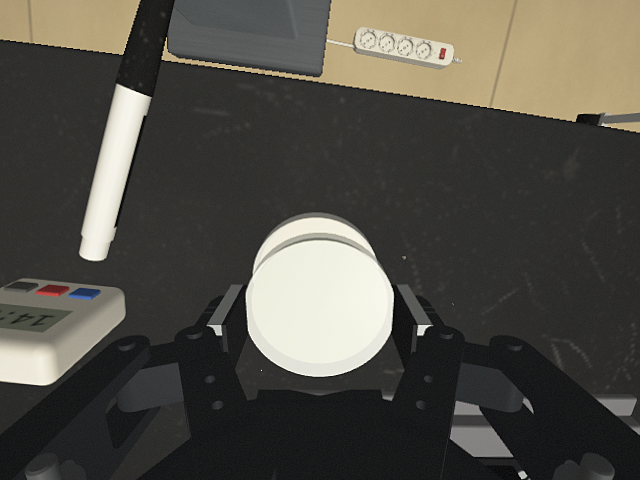

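{"fn": "step_arm", "kwargs": {"moves": [[[0,0,1],[0,0,0],1],[[0,0,1],[0,0,0],1],[[0.2,-0.5,1],[0,0,0],1],[[0.4,-1,1],[0,0,0],1],[[0.4,-1,0],[0,0,0],1],[[0.4,-1,0],[0,0,0],1],[[0.4,-1,0],[0,0,0],1],[[0.4,-1,0],[0,0,0],1]]}}

```text
clock: 13.55
ee_pos: [0.4452, 0.065, 0.1307]
eef_rot: [-2.068, -2.365, 0.0]
wrist_force: [-0.5, 1.0, 0.0]
finger_gap: 0.0637
```

{"fn": "step_arm", "kwargs": {"moves": [[[0.4,-1,0],[0,0,0],1],[[0.4,-1,0],[0,0,0],1],[[0.4,-1,0],[0,0,0],1],[[0.4,-1,0],[0,0,0],1],[[0.4,-1,0],[0,0,0],1],[[0.4,-1,0],[0,0,0],1],[[0.4,-1,-0.5],[0,0,0],1],[[0.19,-0.8,-0.8],[0,0,0],1]]}}

```text
clock: 14.35
ee_pos: [0.5214, -0.1307, 0.0988]
eef_rot: [2.067, 2.363, 0.002]
wrist_force: [-0.7, 0.4, 0.2]
finger_gap: 0.0634
```

{"fn": "step_arm", "kwargs": {"moves": [[[0,0,-1],[0,0,0],1],[[0,0,0],[0,0,0],1],[[0,0,0],[0,0,0],1]]}}

```text
clock: 14.65
ee_pos: [0.5194, -0.1285, 0.0732]
eef_rot: [-2.067, -2.364, 0.002]
wrist_force: [0.1, 0.4, 0.7]
finger_gap: 0.0633
```

```bash
python3 - <<'E'
from h import *
R=down(1.7046)
c=wcam([.5198,-.1293,.0733],R);save(c,'w13');print(c['s']['ee_pos'],c['s']['eef_rot'],c['s']['finger_gap'],dish_in_tool(c));print(studs(c,(.561,-.1735,.132)))
E
```

```text
[ 0.51942626 -0.12850534  0.073235  ] [-2.06651328e+00 -2.36437364e+00  1.76356074e-03] 0.06330734716374574 (array([-0.00053901, -0.00074649,  0.03253494]), np.float64(-0.013058231067044124))
((np.float64(0.5617247295693469), np.float64(-0.1721530987156745), np.float64(0.12894057961762734)), 5, array([0.5, 0.3, 0.5, 0.8, 0.8]), [(-72, -69), (-72, -29), (-72, 29), (-72, 69), (0, -69)])
```

View pics/w13.png

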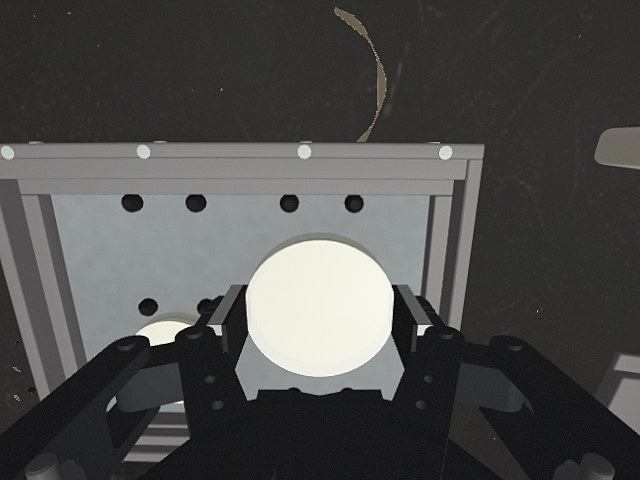

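{"fn": "step_arm", "kwargs": {"moves": [[[0.03,0.05,-0.8],[0,0,0],1],[[0,0,-0.8],[0,0,0],1],[[0,0,-0.5],[0,0,0],1],[[0,0,-0.25],[0,0,0],1],[[0,0,-0.14],[0,0,0],1],[[0,0,0],[0,0,0],1]]}}

```text
clock: 15.3
ee_pos: [0.5209, -0.1277, 0.0116]
eef_rot: [2.068, 2.365, 0.0]
wrist_force: [0.1, 0.4, 0.2]
finger_gap: 0.0633
```

```bash
python3 - <<'E'
from h import *
R=down(1.7046)
c=wcam([.5206,-.128,.011],R);save(c,'w14');print(c['s']['ee_pos'],c['s']['wrist_force'],dish_in_tool(c));print(studs(c,(.561,-.1735,.132)))
E
```

```text
[ 0.52091908 -0.12771426  0.01162099] [0.07152826 0.42004715 0.16815328] (array([-0.00055341, -0.00078097,  0.03251131]), np.float64(-0.013075650834054497))
((np.float64(0.560953746052042), np.float64(-0.1717121231436148), np.float64(0.13026142846650376)), 3, array([1. , 0.2, 0.8]), [(-72, -29), (-72, 29), (-72, 69)])
```

View pics/w14.png

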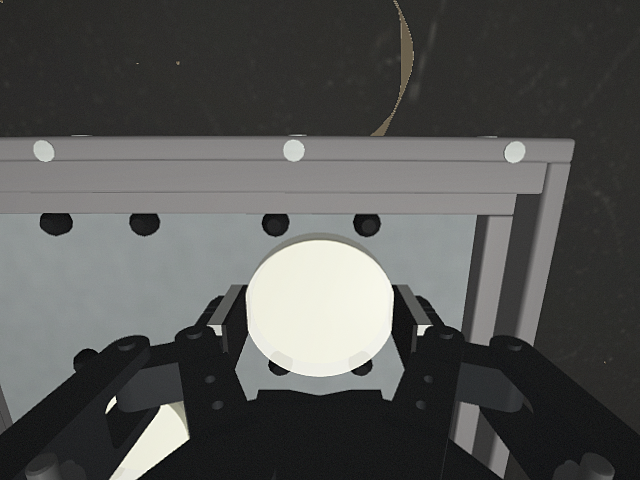

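Well placed between the studs; release, rise and return to the pile.

{"fn": "step_arm", "kwargs": {"moves": [[[0,0,-0.02],[0,0,0],0],[[0,0,0],[0,0,0],-1],[[0,0,0],[0,0,0],-1],[[0,0,0],[0,0,0],-1]]}}

```text
clock: 15.75
ee_pos: [0.5208, -0.1277, 0.011]
eef_rot: [2.068, 2.365, 0.0]
wrist_force: [0.2, 0.0, 0.3]
finger_gap: 0.0852
```

```bash
python3 - <<'E'
from h import *
R=down(1.7046)
c=wcam([.5206,-.128,.0103],R);print(c['s']['ee_pos'],c['s']['wrist_force'],c['s']['finger_gap'],dish_in_tool(c))
E
```

```text
[ 0.52078474 -0.12773132  0.01099811] [0.18440085 0.01226945 0.30313903] 0.08516824379947276 (array([-0.00059653, -0.00047594,  0.03258058]), np.float64(-0.01170421575447288))
```

{"fn": "step_arm", "kwargs": {"moves": [[[0,0,0.8],[0,0,0],-1],[[0,0,1],[0,0,0],-1],[[0,0,1],[0,0,0],-1],[[-0.2,0.5,1],[0,0,0],-1],[[-0.4,1,1],[0,0,0],-1],[[-0.4,1,0],[0,0,0],-1],[[-0.4,1,0],[0,0,0],-1],[[-0.4,1,0],[0,0,0],-1]]}}

```text
clock: 16.6
ee_pos: [0.4752, -0.0143, 0.1311]
eef_rot: [2.068, 2.365, 0.001]
wrist_force: [1.0, -0.7, 0.1]
finger_gap: 0.0853
```

{"fn": "step_arm", "kwargs": {"moves": [[[-0.4,1,0],[0,0,0],-1],[[-0.4,1,0],[0,0,0],-1],[[-0.4,1,0],[0,0,0],-1],[[-0.4,1,0],[0,0,0],-1],[[-0.4,1,0],[0,0,0],-1],[[-0.4,1,0],[0,0,0],-1],[[-0.4,1,-0.5],[0,0,0],-1],[[-0.4,1,-1],[0,0,0],-1]]}}

```text
clock: 17.4
ee_pos: [0.3966, 0.1866, 0.0946]
eef_rot: [2.067, 2.364, 0.007]
wrist_force: [-0.2, 0.4, -0.4]
finger_gap: 0.0855
```

{"fn": "step_arm", "kwargs": {"moves": [[[-0.2,0.75,-1],[0,0,0],-1],[[0,0,0],[0,0,0],-1],[[0,0,0],[0,0,0],-1]]}}

```text
clock: 17.7
ee_pos: [0.3904, 0.2032, 0.0681]
eef_rot: [2.067, 2.366, -0.002]
wrist_force: [0.4, -0.3, 1.0]
finger_gap: 0.0853
```

```bash
python3 - <<'E'
from h import *
R=down(1.7046)
c=wcam([.3906,.2032,.0678],R);save(c,'w15');print(c['s']['ee_pos'],c['s']['eef_rot'])
a=fitcirc(c,.005,.02,(.39,.204));print(a,R.T@(np.append(a[0],.013)-c['p']))
E
```

```text
[0.39041715 0.2031551  0.06814076] [ 2.06709293e+00  2.36571312e+00 -2.32229990e-03]
(array([0.38940881, 0.20164318]), np.float64(0.032896968463612786), np.float64(0.012383609667061521), 289) [-0.001384   -0.00138823  0.0548    ]
```

View pics/w15.png

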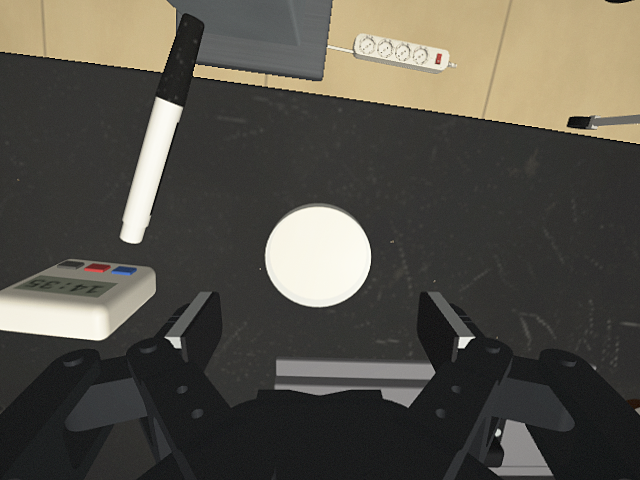

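{"fn": "step_arm", "kwargs": {"moves": [[[-0.05,-0.06,-0.9],[0,0,0],-1],[[0,0,-0.9],[0,0,0],-1],[[0,0,-0.95],[0,0,0],-1],[[0,0,0],[0,0,0],-0.3],[[0,0,0],[0,0,0],1],[[0,0,0],[0,0,0],1],[[0,0,0],[0,0,0],1],[[0,0,0],[0,0,0],1]]}}

```text
clock: 18.55
ee_pos: [0.3901, 0.2024, 0.0005]
eef_rot: [2.068, 2.365, 0.003]
wrist_force: [0.1, -0.5, -0.2]
finger_gap: 0.0637
```

{"fn": "step_arm", "kwargs": {"moves": [[[0,0,0.2],[0,0,0],1],[[0,0,0.55],[0,0,0],1],[[0,0,1],[0,0,0],1],[[0,0,0],[0,0,0],1]]}}

```text
clock: 18.95
ee_pos: [0.3913, 0.2032, 0.0463]
eef_rot: [2.067, 2.364, 0.008]
wrist_force: [0.4, 0.5, -0.3]
finger_gap: 0.0638
```

```bash
python3 - <<'E'
from h import *
R=down(1.7046)
c=wcam([.3893,.2017,.0428],R);print(c['s']['ee_pos'],c['s']['wrist_force'],dish_in_tool(c),c['s']['finger_gap'])
E
```

```text
[0.39130711 0.20316268 0.04631456] [ 0.36846934  0.51042094 -0.31097748] (array([-0.0005611 , -0.00037601,  0.03290973]), np.float64(-0.012287738619623269)) 0.06378755094770931
```

{"fn": "step_arm", "kwargs": {"moves": [[[0,0,1],[0,0,0],1],[[0,0,1],[0,0,0],1],[[0.5,-0.5,1],[0,0,0],1],[[0.6,-1,0.5],[0,0,0],1],[[0.6,-1,0],[0,0,0],1],[[0.6,-1,0],[0,0,0],1],[[0.6,-1,0],[0,0,0],1],[[0.6,-1,0],[0,0,0],1]]}}

```text
clock: 19.8
ee_pos: [0.477, 0.0635, 0.1302]
eef_rot: [-2.067, -2.365, 0.001]
wrist_force: [-0.2, 0.5, -0.3]
finger_gap: 0.0639
```

{"fn": "step_arm", "kwargs": {"moves": [[[0.6,-1,0],[0,0,0],1],[[0.6,-1,0],[0,0,0],1],[[0.6,-1,0],[0,0,0],1],[[0.6,-1,0],[0,0,0],1],[[0.6,-1,0],[0,0,0],1],[[0.6,-1,0],[0,0,0],1],[[0.6,-1,-0.5],[0,0,0],1],[[0.37,-0.34,-0.8],[0,0,0],1]]}}

```text
clock: 20.6
ee_pos: [0.5922, -0.1228, 0.0984]
eef_rot: [2.07, 2.359, -0.001]
wrist_force: [0.5, 0.3, -0.1]
finger_gap: 0.0634
```

{"fn": "step_arm", "kwargs": {"moves": [[[0,0,-1],[0,0,0],1],[[0,0,0],[0,0,0],1],[[0,0,0],[0,0,0],1]]}}

```text
clock: 20.9
ee_pos: [0.5905, -0.1186, 0.0727]
eef_rot: [-2.066, -2.364, 0.002]
wrist_force: [0.3, 0.0, 0.7]
finger_gap: 0.064
```

```bash
python3 - <<'E'
from h import *
R=down(1.7046)
c=wcam([.5911,-.1193,.0728],R);save(c,'w16');print(c['s']['ee_pos'],c['s']['eef_rot'],c['s']['finger_gap'],dish_in_tool(c));print(studs(c,(.561,-.1735,.132)))
E
```

```text
[ 0.59047595 -0.11861437  0.07273852] [-2.06648738e+00 -2.36402331e+00  2.13299269e-03] 0.06396731593365254 (array([-0.00050693, -0.00037432,  0.03293189]), np.float64(-0.012183191633178714))
((np.float64(0.5623935650649226), np.float64(-0.17204795415230617), np.float64(0.12917831180976358)), 8, array([0.5, 0.4, 0.7, 0.8, 0.7, 0.5, 0.4, 0.7]), [(-72, -29), (-72, 29), (-72, 69), (-72, -69), (0, -69), (0, -29), (0, 29), (0, 69)])
```

View pics/w16.png

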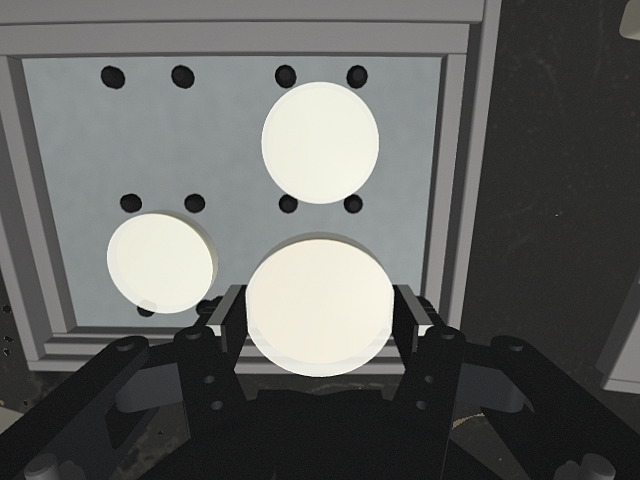

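{"fn": "step_arm", "kwargs": {"moves": [[[0.04,0.04,-0.8],[0,0,0],1],[[0,0,-0.8],[0,0,0],1],[[0,0,-0.5],[0,0,0],1],[[0,0,-0.25],[0,0,0],1],[[0,0,-0.1],[0,0,0],1],[[0,0,0],[0,0,0],1]]}}

```text
clock: 21.55
ee_pos: [0.5925, -0.118, 0.0126]
eef_rot: [2.067, 2.365, 0.0]
wrist_force: [-0.3, -0.3, 0.3]
finger_gap: 0.0636
```

```bash
python3 - <<'E'
from h import *
R=down(1.7046)
c=wcam([.5921,-.1183,.0116],R);save(c,'w17');print(c['s']['ee_pos'],c['s']['wrist_force'],dish_in_tool(c));print(studs(c,(.561,-.1735,.132)))
E
```

```text
[ 0.59250844 -0.11800498  0.0125733 ] [-0.33321084 -0.33912273  0.25400781] (array([-0.00050596, -0.00032391,  0.03289421]), np.float64(-0.012166800376169531))
((np.float64(0.5608003756193324), np.float64(-0.1722518020511621), np.float64(0.13398194500324018)), 2, array([0.2, 0.2]), [(0, 29), (0, 69)])
```

View pics/w17.png

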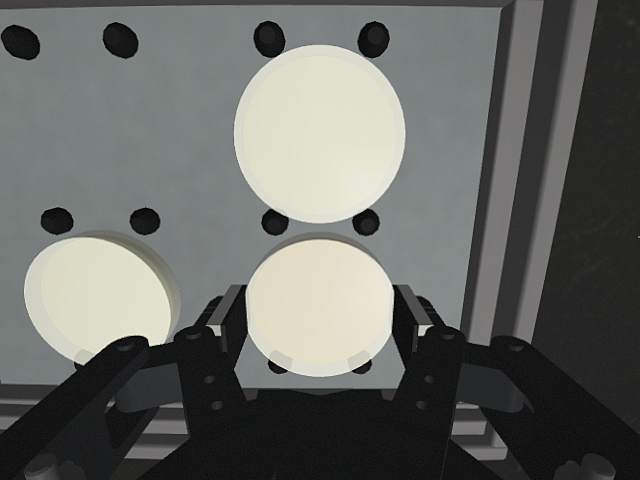

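{"fn": "step_arm", "kwargs": {"moves": [[[0,0,-0.02],[0,0,0],0],[[0,0,0],[0,0,0],-1],[[0,0,0],[0,0,0],-1],[[0,0,0.8],[0,0,0],-1],[[0,0,1],[0,0,0],-1],[[0,0,1],[0,0,0],-1],[[0,0,1],[0,0,0],-1],[[0,0,1],[0,0,0],-1]]}}

```text
clock: 22.4
ee_pos: [0.592, -0.118, 0.1327]
eef_rot: [2.068, 2.365, 0.0]
wrist_force: [0.3, 0.7, 0.5]
finger_gap: 0.0852
```

{"fn": "step_arm", "kwargs": {"moves": [[[0,-0.8,1],[0,0,0],-1],[[0,-0.8,1],[0,0,0],-1],[[0,-0.4,0],[0,0,0],-1],[[0,0,0],[0,0,0],-1],[[0,0,0],[0,0,0],-1]]}}

```text
clock: 22.9
ee_pos: [0.5917, -0.1671, 0.1804]
eef_rot: [-2.067, -2.364, 0.001]
wrist_force: [-0.2, 0.3, 0.4]
finger_gap: 0.0854
```

```bash
python3 - <<'E'
from h import *
R=down(1.7046)
for i in range(3):
    c=wcam([.5921,-.1683,.1811],R);print(c['s']['ee_pos'],c['s']['eef_rot']);print(studs(c,(.561,-.1735,.132))[:3])
save(c,'w18')
for near in [(.604,-.217),(.5205,-.128),(.592,-.119)]: print(fitcirc(c,.015,.04,near,.036))
t=cam('top');save(t,'t2')
for q in ['board_a','tongue_a','mouth_a']:
    for x in ctrl.spot_point(q,'top'): print(q,round(x['conf'],2),np.round(x['point']),at_z(t,*x['point'],0).round(4))
E
```

```text
[ 0.59167572 -0.16712666  0.18036271] [-2.06654369e+00 -2.36376658e+00  7.53668360e-04]
((np.float64(0.562346971717562), np.float64(-0.1730350582084357), np.float64(0.12957638394313348)), 11, array([0.2, 0.4, 0.1, 0.3, 0.5, 0.4, 0.4, 0.3, 0.5, 0.5, 1.1]))
[ 0.59172813 -0.16648996  0.18014947] [-2.06504693e+00 -2.36443636e+00  8.55978176e-04]
((np.float64(0.5624495897076014), np.float64(-0.17383523342637308), np.float64(0.12792216338710838)), 11, array([0.5, 0.2, 0.2, 0.3, 0.4, 0.3, 0.4, 0.3, 0.5, 0.6, 1.2]))
[ 0.59178451 -0.16629518  0.18012631] [-2.06442944e+00 -2.36487862e+00  9.98597943e-04]
((np.float64(0.5624129649691737), np.float64(-0.1739546280524317), np.float64(0.12741766310960856)), 12, array([0.3, 0.1, 0.2, 0.4, 0.4, 0.4, 0.4, 0.3, 0.5, 1.2, 0.5, 1.1]))
(array([ 0.60535997, -0.21906677]), np.float64(0.03244873529348507), np.float64(0.02383825247074739), 196)
(array([ 0.52167967, -0.13048273]), np.float64(0.03249740107275376), np.float64(0.023490445432791635), 214)
(array([ 0.59333098, -0.12058448]), np.float64(0.032981893249941385), np.float64(0.023759455457635137), 199)
board_a 0.55 [248. 216.] [0.5126 0.3077 0.    ]
board_a 0.55 [201. 255.] [0.6158 0.226  0.    ]
tongue_a 0.66 [271. 219.] [0.4621 0.3    0.    ]
tongue_a 0.66 [220. 254.] [0.5741 0.2282 0.    ]
mouth_a 0.9 [228. 219.] [0.5564 0.303  0.    ]
mouth_a 0.77 [176. 258.] [0.6713 0.2211 0.    ]
```

View pics/w18.png

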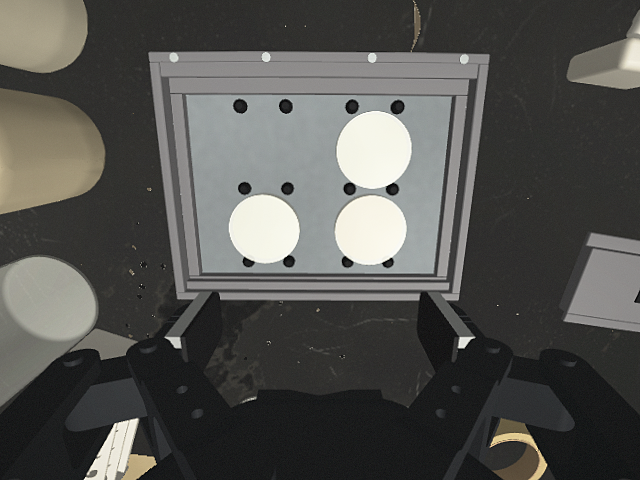

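View pics/t2.png

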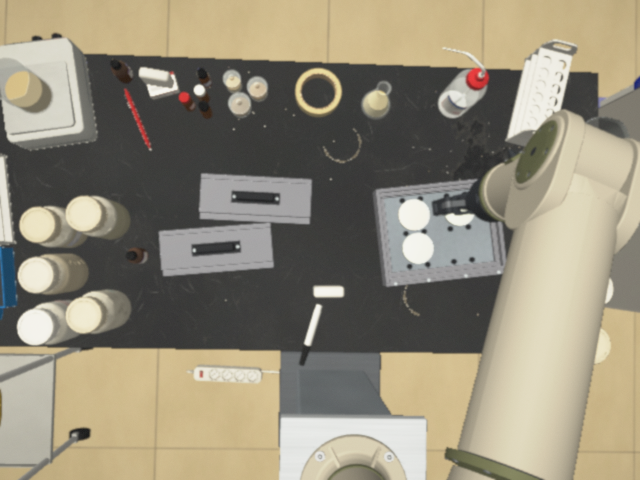

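```bash
python3 - <<'E'
from h import *
s=ctrl.get_state();print(s['joints'].round(3),s['clock'])
t=cam('top')
# board outlines from depth
W=cloud(t);
for nm,ce in (('b1',(.615,.226)),('b2',(.512,.304))):
    g=t['color'].astype(int)
    m=(g.max(-1)<60)&(np.abs(W[...,0]-ce[0])<.05)&(np.abs(W[...,1]-ce[1])<.07)&(W[...,2]>.025)
    n,l,st,_=cv2.connectedComponentsWithStats(m.astype(np.uint8));k=1+np.argmax(st[1:,4]);v,u=np.where(l==k)
    P=np.array([at_z(t,a,b,.04)[:2] for a,b in zip(v,u)]);mu=P.mean(0);e=np.linalg.svd(P-mu,full_matrices=False)[2][0];e*=np.sign(e[1])
    print(nm,st[k,4],mu.round(4),'yaw',np.arctan2(-e[0],e[1]).round(3))
E
```

```text
[-0.141  0.417  0.496  1.492 -0.202  1.285  2.082] 23.25
b1 278 [0.6206 0.223 ] yaw -0.022
b2 270 [0.5114 0.3029] yaw 0.117
```

{"fn": "step_arm", "kwargs": {"moves": [[[0.07,0.97,0],[0,0,-0.9],-1],[[0.07,0.97,0],[0,0,-0.9],-1],[[0.07,0.97,0],[0,0,-0.9],-1],[[0.07,0.97,0],[0,0,-0.9],-1],[[0.07,0.97,0],[0,0,-0.9],-1],[[0.07,0.97,0],[0,0,-0.9],-1],[[0.07,0.97,0],[0,0,-0.9],-1],[[0.07,0.97,0],[0,0,-0.9],-1]]}}

```text
clock: 24.1
ee_pos: [0.6061, 0.0272, 0.1816]
eef_rot: [-2.871, -1.276, -0.0]
wrist_force: [0.2, 0.3, -0.1]
finger_gap: 0.0852
```

{"fn": "step_arm", "kwargs": {"moves": [[[0.07,0.97,0],[0,0,-0.9],-1],[[0.07,0.97,0],[0,0,-0.9],-1],[[0.07,0.97,0],[0,0,-0.9],-1],[[0.07,0.97,0],[0,0,-0.9],-1],[[0.07,0.97,0],[0,0,-0.9],-1],[[0.07,0.97,0],[0,0,-0.9],-1],[[0.07,0.97,0],[0,0,-0.9],-1],[[0.07,0.97,0],[0,0,-0.9],-1]]}}

```text
clock: 24.9
ee_pos: [0.62, 0.2213, 0.1815]
eef_rot: [-3.141, 0.043, 0.0]
wrist_force: [0.5, -0.1, -0.4]
finger_gap: 0.0856
```

{"fn": "step_arm", "kwargs": {"moves": [[[0,0,0],[0,0,0],-1],[[0,0,0],[0,0,0],-1],[[0,0,0],[0,0,0],-1]]}}

```text
clock: 25.2
ee_pos: [0.6203, 0.2186, 0.1816]
eef_rot: [3.141, -0.037, 0.0]
wrist_force: [0.1, -0.5, 0.0]
finger_gap: 0.0852
```

```bash
cat >> h.py <<'E'
def rib(c,ce,zr=.04,thr=45,half=(.05,.08)):
    W=cloud(c);g=c['color'].astype(int).max(-1)
    m=(g<thr)&(np.abs(W[...,0]-ce[0])<half[0])&(np.abs(W[...,1]-ce[1])<half[1])&(np.abs(W[...,2]-zr)<.006)
    m=cv2.morphologyEx(m.astype(np.uint8),cv2.MORPH_CLOSE,np.ones((9,9)))
    n,l,st,_=cv2.connectedComponentsWithStats(m);k=1+np.argmax(st[1:,4])
    cs,_=cv2.findContours((l==k).astype(np.uint8),cv2.RETR_EXTERNAL,cv2.CHAIN_APPROX_NONE)
    e=max(cs,key=len)[:,0];P=np.array([at_z(c,y,x,zr)[:2] for x,y in e],np.float32)
    (cx,cy),(w,h),a=cv2.minAreaRect(P*1000)
    a=np.radians(a)
    if w>h: a+=np.pi/2
    a=(a+np.pi/2)%np.pi-np.pi/2
    return (cx/1000,cy/1000),sorted((w,h)),a
E
python3 - <<'E'
from h import *
c=cam('wrist');R=Rn.from_rotvec(c['s']['eef_rot']).as_matrix();save(c,'w19');print(c['s']['ee_pos'],R.round(4).tolist(),c['s']['joints'].round(2))
print(rib(c,(.62,.223)))
E
```

```text
[0.62030335 0.21861654 0.18158343] [[0.9997, -0.0235, 0.0001], [-0.0235, -0.9997, -0.0007], [0.0001, 0.0007, -1.0]] [-0.85  0.55  0.7   1.37 -0.35  1.35 -0.17]
((0.6142010498046875, 0.22253167724609374), [11.351081848144531, 77.67524719238281], np.float64(0.12510879158963029))
```

View pics/w19.png

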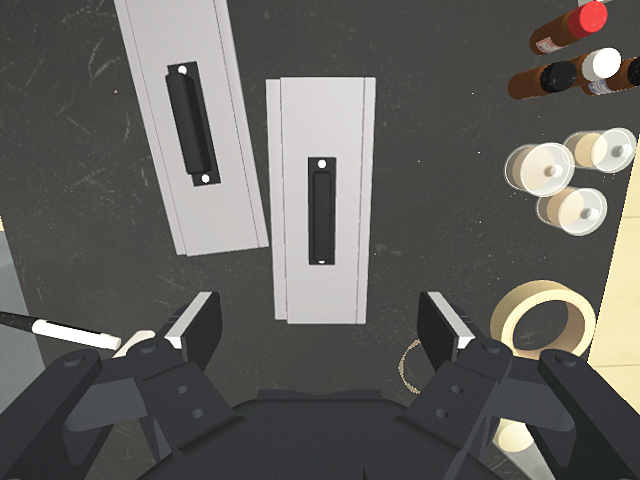

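```bash
cat >> h.py <<'E'
def board(c,ce,zt=.014,tol=.004,rad=.14,plane=None):
    """pose of a flat board from its body top face (x -34.5..48.5, y +-119)."""
    W=cloud(c)
    m=(np.abs(W[...,2]-zt)<tol)&(np.hypot(W[...,0]-ce[0],W[...,1]-ce[1])<rad)
    m=cv2.morphologyEx(m.astype(np.uint8),cv2.MORPH_OPEN,np.ones((3,3)))
    n,l,st,_=cv2.connectedComponentsWithStats(m)
    o=proj(c,[ce[0]+.02,ce[1],zt]);k=l[int(o[0]),int(o[1])]
    if k==0: k=1+np.argmax(st[1:,4])
    cs,_=cv2.findContours((l==k).astype(np.uint8),cv2.RETR_EXTERNAL,cv2.CHAIN_APPROX_NONE)
    e=max(cs,key=len)[:,0];P=np.array([at_z(c,y,x,zt)[:2] for x,y in e],np.float32)
    (cx,cy),(w,h),a=cv2.minAreaRect(P*1000);a=np.radians(a)
    if w>h: a+=np.pi/2
    a=(a+np.pi/2)%np.pi-np.pi/2
    r=np.array([[np.cos(a),-np.sin(a)],[np.sin(a),np.cos(a)]])
    return np.array([cx,cy])/1000-r@[.007,0],a,sorted((w,h))
E
python3 - <<'E'
from h import *
c=cam('wrist');R=Rn.from_rotvec(c['s']['eef_rot']).as_matrix();print(c['s']['ee_pos'],c['s']['eef_rot'])
for tol in(.003,.004): print(board(c,(.615,.223),tol=tol))
W=cloud(c)
for v in (100,210,310):
  for u in range(262,385,6): print((W[v,u]*1000).round(0).tolist(),end=' ')
  print()
t=cam('top');print(board(t,(.615,.223)),board(t,(.512,.303)))
E
```

```text
[0.62035201 0.21844153 0.18174589] [ 3.14098385e+00 -3.80543258e-02  2.57554517e-04]
(array([0.61966664, 0.2246655 ]), np.float64(-0.023310782179517986), [82.6670913696289, 235.1986846923828])
(array([0.6196561 , 0.22466685]), np.float64(-0.023445404972621375), [82.67198181152344, 235.18807983398438])
[570.0, 327.0, 1.0] [576.0, 326.0, 5.0] [581.0, 326.0, 4.0] [588.0, 325.0, 12.0] [593.0, 325.0, 13.0] [598.0, 324.0, 13.0] [603.0, 324.0, 15.0] [609.0, 324.0, 13.0] [614.0, 324.0, 13.0] [619.0, 324.0, 13.0] [624.0, 324.0, 15.0] [630.0, 324.0, 13.0] [635.0, 323.0, 14.0] [640.0, 323.0, 13.0] [645.0, 323.0, 13.0] [650.0, 323.0, 13.0] [656.0, 323.0, 14.0] [661.0, 323.0, 13.0] [666.0, 323.0, 14.0] [674.0, 324.0, -2.0] [679.0, 324.0, -0.0] 
[565.0, 228.0, 14.0] [569.0, 225.0, -0.0] [575.0, 225.0, 3.0] [581.0, 226.0, 6.0] [588.0, 227.0, 13.0] [594.0, 227.0, 13.0] [599.0, 227.0, 13.0] [605.0, 226.0, 13.0] [611.0, 227.0, 16.0] [617.0, 232.0, 40.0] [622.0, 231.0, 40.0] [627.0, 231.0, 41.0] [633.0, 226.0, 16.0] [639.0, 226.0, 13.0] [645.0, 226.0, 14.0] [651.0, 225.0, 13.0] [656.0, 225.0, 14.0] [662.0, 225.0, 14.0] [668.0, 225.0, 13.0] [676.0, 222.0, -0.0] [682.0, 222.0, -1.0] 
[555.0, 115.0, -1.0] [561.0, 115.0, -1.0] [568.0, 114.0, -1.0] [575.0, 117.0, 3.0] [581.0, 117.0, 5.0] [589.0, 121.0, 13.0] [595.0, 122.0, 14.0] [601.0, 121.0, 14.0] [607.0, 121.0, 14.0] [614.0, 120.0, 12.0] [620.0, 120.0, 13.0] [626.0, 121.0, 14.0] [632.0, 121.0, 14.0] [638.0, 121.0, 14.0] [645.0, 121.0, 14.0] [651.0, 120.0, 12.0] [657.0, 120.0, 14.0] [663.0, 120.0, 15.0] [672.0, 111.0, -2.0] [679.0, 111.0, -1.0] [685.0, 112.0, -0.0] 
(array([0.62455351, 0.15438245]), np.float64(-1.5484445447627269), [79.73947143554688, 84.1666488647461]) (array([0.50605157, 0.40874253]), np.float64(-1.4760536802579196), [47.68580627441406, 82.75597381591797])
```

{"fn": "step_arm", "kwargs": {"moves": [[[0.05,0.25,-1],[0,0,0],-1],[[0,0,-1],[0,0,0],-1],[[0,0,-1],[0,0,0],-1],[[0,0,-1],[0,0,0],-1],[[0,0,-0.8],[0,0,0],-1],[[0,0,-0.4],[0,0,0],-1],[[0,0,0],[0,0,0],-1]]}}

```text
clock: 26.05
ee_pos: [0.6206, 0.2256, 0.0503]
eef_rot: [3.14, -0.037, -0.004]
wrist_force: [-0.4, -0.1, 0.3]
finger_gap: 0.0852
```

```bash
python3 - <<'E'
from h import *
c=cam('wrist');R=Rn.from_rotvec(c['s']['eef_rot']).as_matrix();save(c,'w20');print(c['s']['ee_pos'],c['s']['eef_rot'])
W=(cloud(c)-c['s']['ee_pos'])@R
g=c['color'].max(-1)
m=(np.abs(W[...,0])<.04)&(np.abs(W[...,1])<.06)&(np.abs(W[...,2]-.0115)<.006)&(g<90)
v,u=np.where(m);print(m.sum(),W[m].min(0),W[m].max(0),np.median(W[m],0))
for y in(-.03,-.015,0):
    k=m&(np.abs(W[...,1]-y)<.004)
    if k.sum(): print(y,W[k][:,0].min(),W[k][:,0].max())
E
```

```text
[0.62060722 0.22557342 0.05025624] [ 3.1403952  -0.03747673 -0.00357585]
4542 [-0.00720455 -0.03814775  0.00814605] [0.00890698 0.04098527 0.01745893] [ 0.00073284 -0.00333692  0.01085733]
-0.03 -0.0071658157083208775 0.008891595109629356
-0.015 -0.006822918121950819 0.008635411896896882
0 -0.006991765416174812 0.00890698398361013
```

View pics/w20.png

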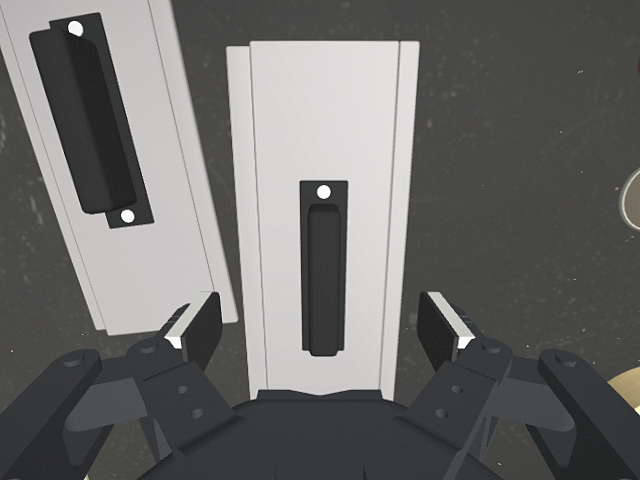

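{"fn": "step_arm", "kwargs": {"moves": [[[0.03,-0.05,-0.7],[0,0,0],-1],[[0,0,-0.63],[0,0,0],-1],[[0,0,0],[0,0,0],0],[[0,0,0],[0,0,0],1],[[0,0,0],[0,0,0],1],[[0,0,0],[0,0,0],1],[[0,0,0],[0,0,0],1],[[0,0,0],[0,0,0],1]], "squeeze": 90}}

```text
clock: 26.9
ee_pos: [0.6228, 0.2252, 0.0192]
eef_rot: [-3.141, 0.037, -0.002]
wrist_force: [-0.2, -1.0, 4.7]
finger_gap: 0.0139
```

{"fn": "step_arm", "kwargs": {"moves": [[[0,0,0.1],[0,0,0],1],[[0,0,0.3],[0,0,0],1],[[0,0,0.8],[0,0,0],1],[[0,0,0],[0,0,0],1]]}}

```text
clock: 27.3
ee_pos: [0.6238, 0.2253, 0.051]
eef_rot: [-3.14, 0.037, -0.006]
wrist_force: [0.4, -0.0, -1.5]
finger_gap: 0.0141
```

```bash
python3 - <<'E'
from h import *
c=cam('wrist');save(c,'w21');s=c['s'];print(s['ee_pos'],s['eef_rot'],s['wrist_force'],s['finger_gap'])
E
```

```text
[0.62376849 0.22533324 0.05100995] [-3.1398597   0.03676131 -0.00586946] [ 0.41578176 -0.0160078  -1.49403644] 0.014083800973940285
```

View pics/w21.png

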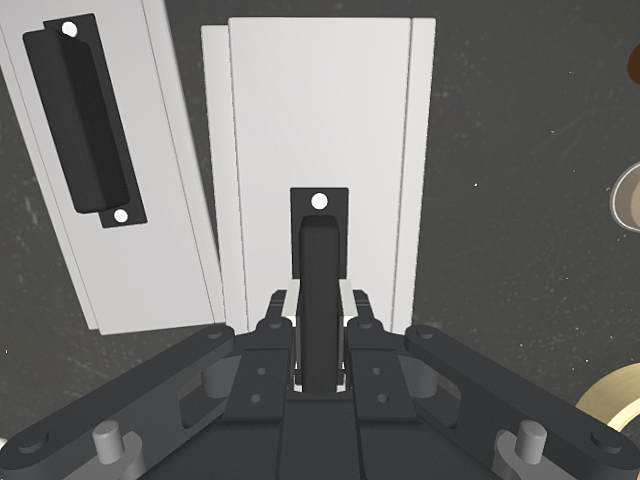

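{"fn": "step_arm", "kwargs": {"moves": [[[0,0,1],[0,0,0],1],[[0,0,1],[0,0,0],1],[[0,-0.3,1],[0,0,0],1],[[-0.2,-0.8,1],[0,0,0.2],1],[[-0.22,-1,0.5],[0,0,0.2],1],[[-0.22,-1,0],[0,0,0.2],1],[[-0.22,-1,0],[0,0,0.2],1],[[-0.22,-1,0],[0,0,0.2],1]]}}

```text
clock: 28.15
ee_pos: [0.5943, 0.0967, 0.1599]
eef_rot: [-3.138, -0.154, 0.002]
wrist_force: [-0.2, -0.5, -2.3]
finger_gap: 0.0141
```

{"fn": "step_arm", "kwargs": {"moves": [[[-0.22,-1,0],[0,0,0.2],1],[[-0.22,-1,0],[0.027,-0.206,0.07],1],[[-0.22,-1,0],[0.027,-0.206,0],1],[[-0.22,-1,0],[0.027,-0.206,0],1],[[-0.22,-1,0],[0.027,-0.206,0],1],[[-0.22,-1,0],[0.027,-0.206,0],1],[[-0.22,-1,0],[0.027,-0.206,0],1],[[-0.22,-1,0],[0.027,-0.206,0],1]]}}

```text
clock: 28.95
ee_pos: [0.5502, -0.1032, 0.1599]
eef_rot: [-3.111, -0.201, -0.272]
wrist_force: [-0.5, 0.4, -1.7]
finger_gap: 0.0141
```

{"fn": "step_arm", "kwargs": {"moves": [[[-0.2,-1,0],[0.027,-0.206,0],1],[[-0.2,-1,0],[0,0,0],1],[[-0.2,-1,0],[0,0,0],1],[[0,0,0],[0,0,0],1],[[0,0,0],[0,0,0],1]]}}

```text
clock: 29.45
ee_pos: [0.5354, -0.1779, 0.1601]
eef_rot: [-3.107, -0.198, -0.309]
wrist_force: [0.3, 1.0, -2.4]
finger_gap: 0.0143
```

```bash
python3 - <<'E'
from h import *
c=cam('wrist');save(c,'w22');s=c['s'];print(s['ee_pos'],s['eef_rot'],s['wrist_force'],s['finger_gap'],s['joints'].round(2))
print(Rn.from_rotvec(s['eef_rot']).as_matrix().round(3).tolist())
E
```

```text
[ 0.53543558 -0.17787071  0.16006362] [-3.10652096 -0.19785739 -0.3089353 ] [ 0.3105349   0.99150458 -2.36673041] 0.014257646994192338 [-0.41  0.22  0.84  1.84 -0.32  1.    0.68]
[[0.972, 0.127, 0.195], [0.124, -0.992, 0.026], [0.197, -0.001, -0.98]]
```

View pics/w22.png

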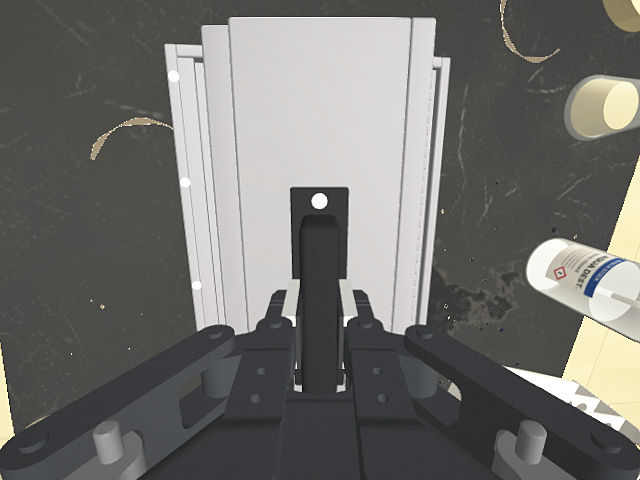

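```bash
cat >> h.py <<'E'
def board_tool(c,ideal=None):
    """board pose in the tool frame while held (tool x ~ board x, tool y ~ -board y)."""
    R=c.get('R_',Rn.from_rotvec(c['s']['eef_rot']).as_matrix());p=c['s']['ee_pos']
    H=np.array(c['hand_eye'])
    Wc=(cloud(c)-c['C'][:3,3])@c['C'][:3,:3]
    W=Wc@H[:3,:3].T+H[:3,3]
    m=(np.abs(W[...,0])<.075)&(W[...,1]<-.045)&(W[...,1]>-.14)&(np.abs(W[...,2])<.016)
    q=W[m&(np.abs(W[...,0])<.035)]
    A=np.c_[q[:,:2],np.ones(len(q))];s=np.linalg.lstsq(A,q[:,2],rcond=None)[0]
    r=q[:,2]-A@s;k=np.abs(r)<.003;s=np.linalg.lstsq(A[k],q[k,2],rcond=None)[0]
    top=np.abs(W[...,2]-(W[...,0]*s[0]+W[...,1]*s[1]+s[2]))<.0035
    top&=m
    top=cv2.morphologyEx(top.astype(np.uint8),cv2.MORPH_OPEN,np.ones((3,3)))>0
    n,l,st,_=cv2.connectedComponentsWithStats(top.astype(np.uint8));top=l==1+np.argmax(st[1:,4])
    L=[];Rr=[];T=[]
    for v in range(480):
        u=np.where(top[v])[0]
        if len(u)>60: L.append(W[v,u[0]]);Rr.append(W[v,u[-1]])
    L=np.array(L);Rr=np.array(Rr)
    k=(L[:,1]<-.05)&(L[:,1]>-.11)
    def lf(Q):
        a=np.polyfit(Q[:,1],Q[:,0],1)
        for _ in range(3):
            r=Q[:,0]-np.polyval(a,Q[:,1]);Q=Q[np.abs(r)<.0015];a=np.polyfit(Q[:,1],Q[:,0],1)
        return a
    aL,aR=lf(L[k]),lf(Rr[k])
    for u in range(640):
        v=np.where(top[:,u])[0]
        if len(v)>40: T.append(W[v[0],u])
    T=np.array(T);k=np.abs(T[:,0])<.03;yT=np.median(T[k][:,1]);aT=np.polyfit(T[k][:,0],T[k][:,1],1)
    return dict(pitch=s[0],roll=s[1],z=s[2],left=aL,right=aR,yT=yT,aT=aT)
E
python3 - <<'E'
from h import *
c=cam('wrist');print(c['s']['ee_pos'],c['s']['eef_rot']);b=board_tool(c)
for k in b: print(k,np.round(b[k],4))
for y in(0,-.1): print(np.polyval(b['left'],y),np.polyval(b['right'],y))
W=cloud(c)
for v in (110,150,220):
  for u in range(165,240,4): print(u,(W[v,u]*1000).round(0).tolist(),end=' ')
  print()
E
```

```text
[ 0.53585582 -0.17679149  0.16008244] [-3.10594985 -0.200843   -0.30897738]
pitch 0.0002
roll -0.0051
z 0.0047
left [ 0.0019 -0.0374]
right [-0.0053  0.0439]
yT -0.1172
aT [-0.0013 -0.1172]
-0.03737102075334275 0.043943434897214466
-0.03756202887693197 0.04447691462085563
165 [429.0, -94.0, -1.0] 169 [432.0, -94.0, -1.0] 173 [445.0, -96.0, 45.0] 177 [448.0, -96.0, 46.0] 181 [450.0, -96.0, 46.0] 185 [453.0, -95.0, 46.0] 189 [455.0, -95.0, 46.0] 193 [458.0, -95.0, 46.0] 197 [461.0, -94.0, 46.0] 201 [462.0, -93.0, 34.0] 205 [464.0, -93.0, 33.0] 209 [479.0, -100.0, 136.0] 213 [481.0, -100.0, 136.0] 217 [482.0, -99.0, 137.0] 221 [484.0, -99.0, 137.0] 225 [486.0, -99.0, 137.0] 229 [488.0, -99.0, 137.0] 233 [490.0, -99.0, 147.0] 237 [491.0, -99.0, 148.0] 
165 [430.0, -126.0, 0.0] 169 [433.0, -125.0, -1.0] 173 [436.0, -125.0, 0.0] 177 [449.0, -123.0, 47.0] 181 [451.0, -122.0, 47.0] 185 [454.0, -122.0, 46.0] 189 [456.0, -122.0, 47.0] 193 [459.0, -121.0, 45.0] 197 [462.0, -121.0, 46.0] 201 [464.0, -121.0, 41.0] 205 [465.0, -121.0, 32.0] 209 [468.0, -120.0, 32.0] 213 [481.0, -117.0, 136.0] 217 [483.0, -117.0, 136.0] 221 [485.0, -117.0, 136.0] 225 [487.0, -116.0, 138.0] 229 [489.0, -116.0, 138.0] 233 [490.0, -116.0, 138.0] 237 [492.0, -115.0, 148.0] 
165 [431.0, -185.0, -0.0] 169 [434.0, -184.0, -0.0] 173 [438.0, -184.0, 0.0] 177 [441.0, -184.0, 0.0] 181 [444.0, -184.0, -0.0] 185 [455.0, -172.0, 46.0] 189 [458.0, -172.0, 46.0] 193 [461.0, -172.0, 46.0] 197 [463.0, -172.0, 45.0] 201 [466.0, -171.0, 46.0] 205 [469.0, -171.0, 46.0] 209 [471.0, -174.0, 31.0] 213 [474.0, -174.0, 31.0] 217 [485.0, -150.0, 136.0] 221 [487.0, -149.0, 137.0] 225 [489.0, -149.0, 137.0] 229 [490.0, -149.0, 136.0] 233 [492.0, -149.0, 137.0] 237 [494.0, -148.0, 139.0]
```

{"fn": "step_arm", "kwargs": {"moves": [[[-0.16,0.03,-0.8],[0,0,0],1],[[0,0,-0.9],[0,0,0],1],[[0,0,-0.9],[0,0,0],1],[[0,0,-0.6],[0,0,0],1],[[0,0,0],[0,0,0],1],[[0,0,0],[0,0,0],1]]}}

```text
clock: 30.15
ee_pos: [0.5325, -0.1765, 0.0811]
eef_rot: [-3.107, -0.202, -0.311]
wrist_force: [0.3, 0.1, -2.4]
finger_gap: 0.014
```

```bash
python3 - <<'E'
from h import *
c=cam('wrist');save(c,'w23');print(c['s']['ee_pos'],c['s']['eef_rot'],c['s']['wrist_force'],c['s']['finger_gap']);b=board_tool(c)
for k in b: print(k,np.round(b[k],4))
W=cloud(c)
for v in (110,150,220):
  for u in range(125,240,4): print(u,(W[v,u]*1000).round(0).tolist(),end=' ')
  print()
E
```

```text
[ 0.53246716 -0.17647657  0.08110507] [-3.10652655 -0.20158729 -0.31051433] [ 0.34205825  0.12911208 -2.42759576] 0.014041515076055017
pitch 0.0005
roll -0.0048
z 0.0047
left [ 0.0012 -0.0375]
right [-0.0035  0.0441]
yT -0.1172
aT [ 0.0003 -0.1172]
125 [423.0, -102.0, 0.0] 129 [424.0, -102.0, -1.0] 133 [427.0, -101.0, -0.0] 137 [428.0, -101.0, -2.0] 141 [444.0, -103.0, 45.0] 145 [446.0, -103.0, 45.0] 149 [448.0, -103.0, 46.0] 153 [449.0, -102.0, 46.0] 157 [451.0, -102.0, 45.0] 161 [453.0, -102.0, 47.0] 165 [455.0, -102.0, 46.0] 169 [456.0, -101.0, 46.0] 173 [458.0, -101.0, 46.0] 177 [460.0, -101.0, 45.0] 181 [461.0, -100.0, 43.0] 185 [461.0, -99.0, 31.0] 189 [463.0, -99.0, 31.0] 193 [465.0, -99.0, 33.0] 197 [467.0, -99.0, 32.0] 201 [469.0, -98.0, 31.0] 205 [471.0, -98.0, 32.0] 209 [476.0, -100.0, 58.0] 213 [477.0, -99.0, 57.0] 217 [479.0, -99.0, 58.0] 221 [481.0, -99.0, 58.0] 225 [482.0, -99.0, 59.0] 229 [484.0, -98.0, 58.0] 233 [486.0, -99.0, 67.0] 237 [488.0, -99.0, 69.0] 
125 [423.0, -124.0, 0.0] 129 [425.0, -124.0, 1.0] 133 [426.0, -124.0, -1.0] 137 [429.0, -124.0, -1.0] 141 [431
[... 694 characters left out ...]
 133 [427.0, -167.0, 0.0] 137 [429.0, -167.0, 0.0] 141 [431.0, -166.0, -0.0] 145 [433.0, -166.0, -0.0] 149 [435.0, -166.0, -1.0] 153 [438.0, -166.0, -0.0] 157 [452.0, -154.0, 46.0] 161 [453.0, -154.0, 46.0] 165 [455.0, -154.0, 46.0] 169 [457.0, -154.0, 45.0] 173 [459.0, -154.0, 46.0] 177 [461.0, -154.0, 45.0] 181 [463.0, -153.0, 46.0] 185 [465.0, -153.0, 46.0] 189 [467.0, -153.0, 46.0] 193 [468.0, -154.0, 41.0] 197 [469.0, -156.0, 32.0] 201 [471.0, -156.0, 31.0] 205 [473.0, -156.0, 32.0] 209 [475.0, -156.0, 31.0] 213 [477.0, -155.0, 32.0] 217 [481.0, -149.0, 57.0] 221 [483.0, -149.0, 58.0] 225 [485.0, -149.0, 58.0] 229 [487.0, -148.0, 59.0] 233 [489.0, -149.0, 57.0] 237 [491.0, -148.0, 60.0]
```

View pics/w23.png

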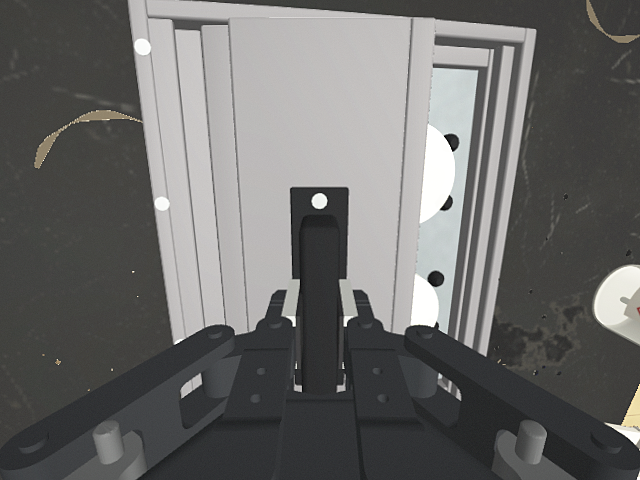

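```bash
python3 - <<'E'
from h import *
c=cam('wrist');W=cloud(c);s=c['s'];print(s['ee_pos'])
o=np.array([.5624,-.1735]);th=.129;r=np.array([[np.cos(th),np.sin(th)],[-np.sin(th),np.cos(th)]])
for u in (160,190,250,300,350,400,460,500):
    print(u,[(v,((r@(W[v,u,:2]-o))*1000).round(0).tolist(),round(W[v,u,2]*1000)) for v in range(0,60,4)])
E
```

```text
[ 0.5328885  -0.17676841  0.08172371]
160 [(0, [-94.0, 130.0], 47), (4, [-95.0, 129.0], 45), (8, [-95.0, 127.0], 47), (12, [-95.0, 126.0], 46), (16, [-95.0, 124.0], 45), (20, [-96.0, 123.0], 44), (24, [-95.0, 121.0], 46), (28, [-96.0, 119.0], 46), (32, [-96.0, 117.0], 47), (36, [-96.0, 116.0], 46), (40, [-96.0, 115.0], 45), (44, [-97.0, 113.0], 45), (48, [-96.0, 111.0], 46), (52, [-97.0, 110.0], 44), (56, [-97.0, 108.0], 46)]
190 [(0, [-88.0, 148.0], -2), (4, [-82.0, 130.0], 44), (8, [-82.0, 128.0], 45), (12, [-82.0, 126.0], 46), (16, [-82.0, 125.0], 46), (20, [-83.0, 123.0], 45), (24, [-84.0, 123.0], 39), (28, [-85.0, 124.0], 31), (32, [-85.0, 122.0], 31), (36, [-85.0, 120.0], 32), (40, [-85.0, 119.0], 32), (44, [-85.0, 117.0], 32), (48, [-86.0, 115.0], 32), (52, [-86.0, 113.0], 31), (56, [-86.0, 112.0], 30)]
250 [(0, [-55.0, 150.0], -1), (4, [-56.0, 131.0], 45), (8, [-56.0, 130.0], 45), (12, [-56.0, 128.0], 45), (16, [-56.0, 126.0], 45), (20, [-57.0, 116.0], 72), (24, [-57.0, 115.0], 72), (28, [-57.0, 114.0], 71), (32, [-57.0, 113.0], 70), (36, [-57.0, 111.0], 70), (40, [-57.0, 110
[... 1305 characters left out ...]
8, [79.0, 155.0], -1), (12, [80.0, 153.0], -1), (16, [80.0, 151.0], -1), (20, [79.0, 148.0], 0), (24, [51.0, 130.0], 46), (28, [51.0, 128.0], 46), (32, [52.0, 127.0], 45), (36, [52.0, 124.0], 45), (40, [55.0, 124.0], 40), (44, [59.0, 124.0], 34), (48, [60.0, 122.0], 33), (52, [62.0, 121.0], 31), (56, [61.0, 118.0], 32)]
500 [(0, [107.0, 162.0], 0), (4, [107.0, 159.0], 1), (8, [109.0, 157.0], -1), (12, [108.0, 155.0], 0), (16, [109.0, 153.0], 0), (20, [109.0, 150.0], 1), (24, [110.0, 148.0], -1), (28, [75.0, 130.0], 46), (32, [76.0, 128.0], 45), (36, [76.0, 126.0], 45), (40, [76.0, 124.0], 45), (44, [80.0, 124.0], 40), (48, [82.0, 122.0], 39), (52, [81.0, 120.0], 40), (56, [81.0, 117.0], 41)]
```

{"fn": "step_arm", "kwargs": {"moves": [[[0,0.05,-0.3],[0,0,0],1],[[0,0,-0.3],[0,0,0],1],[[0,0,-0.12],[0,0,0],1],[[0,0,0],[0,0,0],1],[[0,0,0],[0,0,0],1]]}}

```text
clock: 30.75
ee_pos: [0.5321, -0.1756, 0.0627]
eef_rot: [-3.107, -0.2, -0.31]
wrist_force: [-0.6, 0.6, -2.4]
finger_gap: 0.0141
```

```bash
python3 - <<'E'
from h import *
c=cam('wrist');save(c,'w24');print(c['s']['ee_pos'],c['s']['eef_rot'],c['s']['wrist_force'],c['s']['finger_gap']);b=board_tool(c)
for k in b: print(k,np.round(b[k],4))
W=cloud(c);s=c['s']
o=np.array([.5624,-.1735]);th=.129;r=np.array([[np.cos(th),np.sin(th)],[-np.sin(th),np.cos(th)]])
for v in (80,150,220): print(v,[(u,((r@(W[v,u,:2]-o))*1000).round(0).tolist(),round(W[v,u,2]*1000)) for u in range(140,240,4)])
for u in (250,300,350): print(u,[(v,((r@(W[v,u,:2]-o))*1000).round(0).tolist(),round(W[v,u,2]*1000)) for v in range(0,40,3)])
E
```

```text
[ 0.5320639  -0.17560932  0.06269681] [-3.10657343 -0.20033647 -0.3102802 ] [-0.64385541  0.60108557 -2.3935735 ] 0.014145528531589542
pitch 0.0001
roll -0.0054
z 0.0047
left [ 0.0006 -0.0375]
right [-0.0049  0.044 ]
yT -0.1172
aT [-0.001  -0.1172]
80 [(140, [-102.0, 96.0], 45), (144, [-101.0, 96.0], 46), (148, [-99.0, 96.0], 46), (152, [-98.0, 96.0], 46), (156, [-96.0, 96.0], 46), (160, [-94.0, 96.0], 46), (164, [-93.0, 96.0], 46), (168, [-92.0, 96.0], 45), (172, [-92.0, 98.0], 33), (176, [-91.0, 98.0], 32), (180, [-89.0, 99.0], 32), (184, [-87.0, 99.0], 32), (188, [-86.0, 99.0], 31), (192, [-84.0, 99.0], 31), (196, [-82.0, 99.0], 32), (200, [-81.0, 99.0], 29), (204, [-81.0, 102.0], 10), (208, [-76.0, 98.0], 39), (212, [-75.0, 98.0], 40), (216, [-73.0, 98.0], 38), (220, [-71.0, 98.0], 39), (224, [-69.0, 98.0], 41), (228, [-68.0, 97.0], 42), (232, [-66.0, 96.0], 49), (236, [-64.0, 96.0], 50)]
150 [(140, [-106.0, 69.0], 46), (144, [-104.0, 68.0], 45), (148, [-103.0, 68.0], 46), (152, [-101.0, 68.0], 46), (156, [-100.0, 68.0], 45), (160, [-98.0, 68.0], 46), (164, [-96.0, 68.0], 46), (1
[... 911 characters left out ...]
], 31), (208, [-83.0, 34.0], 31), (212, [-81.0, 33.0], 30), (216, [-78.0, 35.0], 39), (220, [-76.0, 35.0], 39), (224, [-74.0, 35.0], 40), (228, [-72.0, 35.0], 40), (232, [-70.0, 35.0], 40), (236, [-68.0, 35.0], 39)]
250 [(0, [-57.0, 127.0], 46), (3, [-57.0, 127.0], 44), (6, [-57.0, 125.0], 46), (9, [-57.0, 124.0], 46), (12, [-57.0, 124.0], 43), (15, [-57.0, 124.0], 40), (18, [-57.0, 119.0], 51), (21, [-57.0, 117.0], 53), (24, [-57.0, 117.0], 52), (27, [-57.0, 115.0], 53), (30, [-58.0, 114.0], 52), (33, [-58.0, 113.0], 53), (36, [-58.0, 112.0], 52), (39, [-58.0, 111.0], 52)]Traceback (most recent call last):
  File "<stdin>", line 7, in <module>
ValueError: cannot convert float NaN to integer
```

View pics/w24.png

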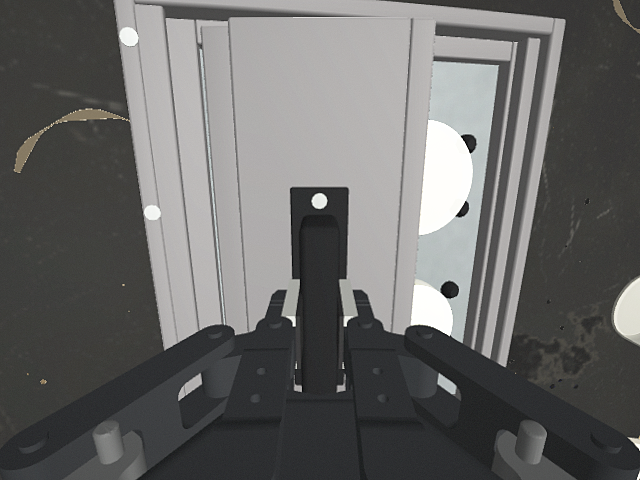

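```bash
cat >> h.py <<'E'
BO=np.array([.5624,-.1735]);BT=.129
def tobox(W):
    th=BT;r=np.array([[np.cos(th),np.sin(th)],[-np.sin(th),np.cos(th)]]);return (W[...,:2]-BO)@r.T
def edges(c,zlip=(.043,.05),zt=(.034,.045)):
    W=cloud(c);B=tobox(W);L=[];T=[]
    for v in range(40,300,2):
        z=W[v,:,2];bx=B[v,:,0]
        k=np.where((z>zlip[0])&(z<zlip[1])&(bx>-.105)&(bx<-.085))[0]
        if len(k)>5 and k[-1]<220: L.append(B[v,k[-1]]+(B[v,k[-1]]-B[v,k[-1]-2])/4)
        k=np.where((z>zt[0])&(z<zt[1])&(bx>-.098)&(bx<-.05))[0]
        k=k[(k>(L and 170 or 0))]
        if len(k)>5: T.append(B[v,k[0]]-(B[v,k[0]+2]-B[v,k[0]])/4)
    def lf(Q):
        Q=np.array(Q);a=np.polyfit(Q[:,1],Q[:,0],1)
        for _ in range(4):
            r=Q[:,0]-np.polyval(a,Q[:,1]);Q=Q[np.abs(r)<max(.0012,1.5*r.std())];a=np.polyfit(Q[:,1],Q[:,0],1)
        return a,len(Q)
    return lf(L),lf(T)
E
python3 - <<'E'
from h import *
for i in range(2):
    c=cam('wrist');(l,n),(t,m)=edges(c);print(l,n,t,m,np.polyval(t,0)-np.polyval(l,0),np.polyval(t,.08)-np.polyval(l,.08))
E
```

```text
** On entry to DLASCL parameter number  4 had an illegal value
 ** On entry to DLASCL parameter number  4 had an illegal value
 ** On entry to DLASCL parameter number  4 had an illegal value
 ** On entry to DLASCL parameter number  4 had an illegal value
 ** On entry to DLASCL parameter number  5 had an illegal value
 ** On entry to DLASCL parameter number  4 had an illegal valueTraceback (most recent call last):
  File "<stdin>", line 3, in <module>
  File "h.py", line 166, in edges
    return lf(L),lf(T)
           ~~^^^
  File "h.py", line 162, in lf
    Q=np.array(Q);a=np.polyfit(Q[:,1],Q[:,0],1)
                    ~~~~~~~~~~^^^^^^^^^^^^^^^^^
    c, resids, rank, s = lstsq(lhs, rhs, rcond)
                         ~~~~~^^^^^^^^^^^^^^^^^
    x, resids, rank, s = _umath_linalg.lstsq(a, b, rcond,
                         ~~~~~~~~~~~~~~~~~~~^^^^^^^^^^^^^
                                             signature=signature)
                                             ^^^^^^^^^^^^^^^^^^^^
    raise LinAlgError("SVD did not converge in Linear Least Squares")
numpy.linalg.LinAlgError: SVD did not converge in Linear Least Squares
```

```bash
sed -i 's/        Q=np.array(Q);a=np.polyfit/        Q=np.array(Q);Q=Q[np.isfinite(Q).all(1)];a=np.polyfit/' h.py
python3 - <<'E'
from h import *
for i in range(2):
    c=cam('wrist');(l,n),(t,m)=edges(c);print(l,n,t,m,np.polyval(t,0)-np.polyval(l,0),np.polyval(t,.08)-np.polyval(l,.08))
E
```

```text
[-4.12055379e-05 -9.06910982e-02] 130 [ 0.08328612 -0.09833266] 80 -0.007641562866583643 -0.0009753769750093094
[ 0.00017501 -0.09072007] 130 [ 0.08277322 -0.09818454] 79 -0.007464469915021185 -0.000856612538865667
```

```bash
python3 - <<'E'
import re
s=open('h.py').read()
s=s.replace("        k=k[(k>(L and 170 or 0))]\n","        if len(k)==0: continue\n        k=k[k>195]\n")
open('h.py','w').write(s)
E
python3 - <<'E'
from h import *
for i in range(2):
    c=cam('wrist');(l,n),(t,m)=edges(c,zt=(.0355,.045));print(l,n,t,m,np.polyval(t,0)-np.polyval(l,0),np.polyval(t,.08)-np.polyval(l,.08))
E
```

```text
[ 0.00030937 -0.09076243] 129 [ 0.00028826 -0.07781249] 129 0.012949944627390353 0.012948255166311304
[ 0.00046412 -0.09072941] 128 [ 0.00042069 -0.07784194] 130 0.0128874777282494 0.01288400324120724
```

{"fn": "step_arm", "kwargs": {"moves": [[[-0.2,-0.026,0],[0,0,0],1],[[-0.2,-0.026,0],[0,0,0],1],[[0,0,-0.04],[0,0,0],1],[[0,0,0],[0,0,0],1],[[0,0,0],[0,0,0],1]]}}

```text
clock: 31.55
ee_pos: [0.5222, -0.1766, 0.0618]
eef_rot: [-3.106, -0.201, -0.311]
wrist_force: [-0.2, 0.4, -2.4]
finger_gap: 0.0143
```

```bash
python3 - <<'E'
from h import *
c=cam('wrist');save(c,'w25');print(c['s']['ee_pos'],c['s']['wrist_force'],c['s']['finger_gap']);(l,n),(t,m)=edges(c,zt=(.0355,.045));print(l,n,t,m,np.polyval(t,0)-np.polyval(l,0),np.polyval(t,.08)-np.polyval(l,.08))
W=cloud(c);B=tobox(W)
for v in (80,150,220): print(v,[(u,(B[v,u]*1000).round(0).tolist(),(W[v,u,2]*1000).round(1)) for u in range(180,240,4)])
E
```

```text
[ 0.52223871 -0.17664172  0.06181048] [-0.23483556  0.37097086 -2.36784657] 0.014264863404298105
[-0.00118357 -0.09064042] 130 [ 0.09942362 -0.09932103] 93 -0.008680610004556027 -0.0006320352883272956
80 [(180, [-97.0, 96.0], np.float64(45.5)), (184, [-95.0, 96.0], np.float64(46.5)), (188, [-93.0, 97.0], np.float64(45.1)), (192, [-92.0, 96.0], np.float64(45.8)), (196, [-92.0, 99.0], np.float64(31.2)), (200, [-90.0, 99.0], np.float64(31.8)), (204, [-88.0, 99.0], np.float64(32.8)), (208, [-86.0, 98.0], np.float64(38.1)), (212, [-85.0, 98.0], np.float64(38.4)), (216, [-83.0, 98.0], np.float64(38.6)), (220, [-81.0, 98.0], np.float64(38.5)), (224, [-79.0, 98.0], np.float64(39.0)), (228, [-78.0, 98.0], np.float64(39.3)), (232, [-76.0, 96.0], np.float64(48.9)), (236, [-74.0, 96.0], np.float64(50.3))]
150 [(180, [-99.0, 69.0], np.float64(46.2)), (184, [-98.0, 69.0], np.float64(45.9)), (188, [-96.0, 69.0], np.float64(46.6)), (192, [-94.0, 69.0], np.float64(46.1)), (196, [-93.0, 69.0], np.float64(46.1)), (200, [-91.0, 69.0], np.float64(45.1)), (204, [-91.0, 68.0], np.float64(31.1)), (208, [-89
[... 212 characters left out ...]
p.float64(40.3)), (232, [-78.0, 68.0], np.float64(40.1)), (236, [-76.0, 68.0], np.float64(49.6))]
220 [(180, [-103.0, 38.0], np.float64(45.7)), (184, [-101.0, 38.0], np.float64(46.8)), (188, [-99.0, 38.0], np.float64(45.9)), (192, [nan, nan], np.float64(nan)), (196, [-96.0, 37.0], np.float64(44.8)), (200, [-94.0, 38.0], np.float64(46.2)), (204, [-92.0, 38.0], np.float64(46.0)), (208, [-91.0, 37.0], np.float64(43.6)), (212, [-90.0, 34.0], np.float64(32.7)), (216, [-88.0, 36.0], np.float64(38.0)), (220, [-86.0, 36.0], np.float64(38.3)), (224, [-84.0, 35.0], np.float64(38.3)), (228, [-82.0, 35.0], np.float64(38.9)), (232, [-80.0, 35.0], np.float64(38.5)), (236, [-78.0, 36.0], np.float64(40.8))]
```

{"fn": "step_arm", "kwargs": {"moves": [[[-0.12,-0.0155,-0.04],[0,0,0],1],[[-0.12,-0.0155,0],[0,0,0],1],[[-0.12,-0.0155,0],[0,0,0],1],[[-0.12,-0.0155,0],[0,0,0],1],[[0,0,0],[0,0,0],1],[[0,0,0],[0,0,0],1]]}}

```text
clock: 32.2
ee_pos: [0.51, -0.1783, 0.0608]
eef_rot: [-3.106, -0.201, -0.311]
wrist_force: [1.0, 0.2, -2.6]
finger_gap: 0.0142
```

```bash
python3 - <<'E'
from h import *
c=cam('wrist');save(c,'w26');print(c['s']['ee_pos'],c['s']['eef_rot'],c['s']['wrist_force'],c['s']['finger_gap']);b=board_tool(c)
for k in b: print(k,np.round(b[k],4))
W=cloud(c);B=tobox(W)
for v in (80,150,220): print(v,[(u,(B[v,u]*1000).round(0).tolist(),(W[v,u,2]*1000).round(1)) for u in range(180,244,4)])
for u in (270,): print(u,[(v,(B[v,u]*1000).round(0).tolist(),(W[v,u,2]*1000).round(1)) for v in range(0,40,3)])
E
```

```text
[ 0.51004748 -0.17828086  0.06082026] [-3.10628444 -0.20075743 -0.31067433] [ 0.99275755  0.18327164 -2.64160733] 0.014225615133145198
pitch -0.0019
roll -0.0071
z 0.0046
left [ 0.0033 -0.0373]
right [-0.0035  0.044 ]
yT -0.1172
aT [ 0.0011 -0.1172]
80 [(180, [-116.0, 104.0], np.float64(-0.3)), (184, [-107.0, 96.0], np.float64(45.8)), (188, [-105.0, 96.0], np.float64(46.1)), (192, [-104.0, 96.0], np.float64(45.9)), (196, [-102.0, 96.0], np.float64(46.2)), (200, [-101.0, 96.0], np.float64(45.8)), (204, [-99.0, 96.0], np.float64(47.0)), (208, [-98.0, 97.0], np.float64(45.1)), (212, [-96.0, 97.0], np.float64(45.3)), (216, [-94.0, 97.0], np.float64(45.5)), (220, [-93.0, 97.0], np.float64(44.4)), (224, [-91.0, 97.0], np.float64(45.4)), (228, [-90.0, 98.0], np.float64(37.8)), (232, [-88.0, 96.0], np.float64(48.0)), (236, [-86.0, 96.0], np.float64(49.4)), (240, [-85.0, 96.0], np.float64(48.6))]
150 [(180, [-120.0, 68.0], np.float64(0.0)), (184, [-118.0, 68.0], np.float64(-1.7)), (188, [-109.0, 68.0], np.float64(43.8)), (192, [-107.0, 69.0], np.float64(45.6)), (196, [-105.0, 69.0], np.float6
[... 966 characters left out ...]
 np.float64(45.1)), (232, [-92.0, 37.0], np.float64(46.7)), (236, [-91.0, 36.0], np.float64(39.8)), (240, [-88.0, 37.0], np.float64(46.8))]
270 [(0, [-71.0, 127.0], np.float64(45.9)), (3, [-71.0, 126.0], np.float64(46.1)), (6, [-71.0, 125.0], np.float64(45.9)), (9, [-71.0, 124.0], np.float64(44.9)), (12, [-71.0, 124.0], np.float64(43.6)), (15, [-71.0, 124.0], np.float64(38.9)), (18, [-72.0, 118.0], np.float64(52.7)), (21, [-72.0, 118.0], np.float64(50.7)), (24, [-72.0, 117.0], np.float64(51.8)), (27, [-72.0, 116.0], np.float64(51.7)), (30, [-72.0, 115.0], np.float64(51.7)), (33, [-72.0, 114.0], np.float64(51.4)), (36, [-72.0, 113.0], np.float64(50.9)), (39, [-72.0, 112.0], np.float64(50.9))]
```

View pics/w26.png

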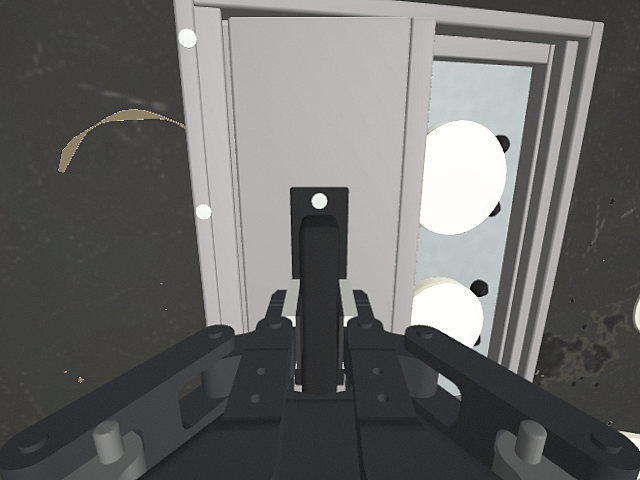

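{"fn": "step_arm", "kwargs": {"moves": [[[0.03,0.004,-0.07],[-0.036,0.275,0],1],[[0.03,0.004,-0.07],[-0.036,0.275,0],1],[[0.03,0.004,-0.07],[-0.036,0.275,0],1],[[0.03,0.004,-0.07],[-0.036,0.275,0],1],[[0.03,0.004,-0.06],[-0.036,0.275,0],1],[[0,0,0],[0,0,0],1]]}}

```text
clock: 32.85
ee_pos: [0.5147, -0.1774, 0.0523]
eef_rot: [-3.133, -0.205, -0.05]
wrist_force: [-1.1, 3.6, 5.9]
finger_gap: 0.0142
```

```bash
python3 - <<'E'
from h import *
c=cam('wrist');save(c,'w27');print(c['s']['ee_pos'],c['s']['eef_rot'],c['s']['wrist_force'],c['s']['ft_torque'],c['s']['finger_gap']);b=board_tool(c)
for k in b: print(k,np.round(b[k],4))
W=cloud(c);B=tobox(W)
for v in (80,150,220): print(v,[(u,(B[v,u]*1000).round(0).tolist(),(W[v,u,2]*1000).round(1)) for u in list(range(210,250,4))+[280,400,420]])
for u in (270,): print(u,[(v,(B[v,u]*1000).round(0).tolist(),(W[v,u,2]*1000).round(1)) for v in range(0,40,3)])
E
```

```text
[ 0.51468654 -0.17741522  0.0523416 ] [-3.1325042  -0.20481318 -0.05028531] [-1.1386441   3.6118351   5.85648995] [0.52691971 0.63417433 0.04530379] 0.0142484277245492
pitch 0.0081
roll -0.0115
z 0.0045
left [ 0.0001 -0.0376]
right [-0.004  0.044]
yT -0.1172
aT [-0.0039 -0.1172]
80 [(210, [-94.0, 96.0], np.float64(46.2)), (214, [-92.0, 96.0], np.float64(46.1)), (218, [-91.0, 97.0], np.float64(43.5)), (222, [-91.0, 98.0], np.float64(36.6)), (226, [-89.0, 98.0], np.float64(37.5)), (230, [-88.0, 98.0], np.float64(36.1)), (234, [-84.0, 96.0], np.float64(45.9)), (238, [-83.0, 97.0], np.float64(45.0)), (242, [-81.0, 96.0], np.float64(46.9)), (246, [-79.0, 97.0], np.float64(45.5)), (280, [-65.0, 96.0], np.float64(46.8)), (400, [-16.0, 96.0], np.float64(49.5)), (420, [-8.0, 97.0], np.float64(48.0))]
150 [(210, [-96.0, 69.0], np.float64(45.0)), (214, [-95.0, 69.0], np.float64(44.9)), (218, [-93.0, 69.0], np.float64(46.0)), (222, [-91.0, 69.0], np.float64(45.3)), (226, [-91.0, 68.0], np.float64(38.0)), (230, [-89.0, 68.0], np.float64(37.3)), (234, [-88.0, 68.0], np.float64(35.9)), (238, [-84.0
[... 610 characters left out ...]
], np.float64(45.8)), (280, [-67.0, 38.0], np.float64(46.6)), (400, [-12.0, 38.0], np.float64(48.2)), (420, [11.0, 29.0], np.float64(9.4))]
270 [(0, [-68.0, 126.0], np.float64(45.3)), (3, [-68.0, 124.0], np.float64(46.1)), (6, [-68.0, 123.0], np.float64(46.4)), (9, [-69.0, 124.0], np.float64(41.0)), (12, [-69.0, 124.0], np.float64(37.9)), (15, [-70.0, 124.0], np.float64(33.7)), (18, [-68.0, 119.0], np.float64(46.5)), (21, [-69.0, 118.0], np.float64(45.6)), (24, [-68.0, 117.0], np.float64(47.1)), (27, [-68.0, 115.0], np.float64(47.5)), (30, [-69.0, 115.0], np.float64(45.6)), (33, [-69.0, 114.0], np.float64(46.6)), (36, [-69.0, 113.0], np.float64(45.8)), (39, [-69.0, 112.0], np.float64(46.1))]
```

View pics/w27.png

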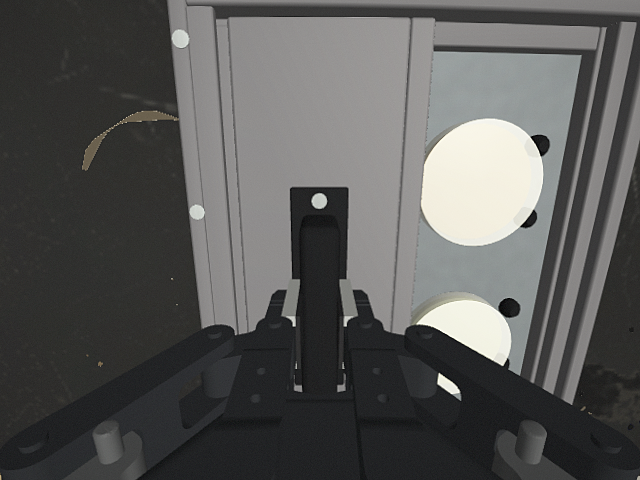

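{"fn": "step_arm", "kwargs": {"moves": [[[0.01,0.04,-0.02],[-0.036,0.275,0],1],[[0.01,0,-0.02],[0,0,0],1],[[0,0,0],[0,0,0],1]]}}

```text
clock: 33.2
ee_pos: [0.5145, -0.1767, 0.0512]
eef_rot: [-3.135, -0.203, -0.001]
wrist_force: [0.2, -0.1, -1.6]
finger_gap: 0.0138
```

```bash
python3 - <<'E'
from h import *
c=cam('wrist');save(c,'w28');print(c['s']['ee_pos'],c['s']['eef_rot'],c['s']['wrist_force'],c['s']['ft_torque'],c['s']['finger_gap']);b=board_tool(c)
for k in b: print(k,np.round(b[k],4))
W=cloud(c);B=tobox(W)
for v in (80,150,220): print(v,[(u,(B[v,u]*1000).round(0).tolist(),(W[v,u,2]*1000).round(1)) for u in list(range(210,250,4))+[280,400,416]])
for u in (270,): print(u,[(v,(B[v,u]*1000).round(0).tolist(),(W[v,u,2]*1000).round(1)) for v in range(0,40,3)])
E
```

```text
[ 0.51453431 -0.17669051  0.05118362] [-3.13475667e+00 -2.02910421e-01 -1.42919816e-03] [ 0.22724802 -0.07580888 -1.57463736] [ 0.0349676  -0.02151653  0.02550563] 0.013841497091358268
pitch 0.0005
roll -0.0077
z 0.0049
left [ 0.0009 -0.0374]
right [-0.0052  0.044 ]
yT -0.1172
aT [ 0.0005 -0.1172]
80 [(210, [-94.0, 97.0], np.float64(45.8)), (214, [-92.0, 97.0], np.float64(45.4)), (218, [-91.0, 97.0], np.float64(45.4)), (222, [-92.0, 99.0], np.float64(36.6)), (226, [-90.0, 99.0], np.float64(36.6)), (230, [-88.0, 99.0], np.float64(36.2)), (234, [-84.0, 97.0], np.float64(45.4)), (238, [-83.0, 97.0], np.float64(44.2)), (242, [-81.0, 97.0], np.float64(46.5)), (246, [-79.0, 97.0], np.float64(45.0)), (280, [-65.0, 97.0], np.float64(44.9)), (400, [-16.0, 97.0], np.float64(46.5)), (416, [-10.0, 97.0], np.float64(45.6))]
150 [(210, [-96.0, 69.0], np.float64(46.2)), (214, [-94.0, 69.0], np.float64(46.2)), (218, [-93.0, 69.0], np.float64(45.2)), (222, [-92.0, 69.0], np.float64(43.8)), (226, [-92.0, 69.0], np.float64(36.2)), (230, [-90.0, 69.0], np.float64(37.0)), (234, [-88.0, 69.0], np.float64(
[... 631 characters left out ...]
, np.float64(46.3)), (280, [-67.0, 39.0], np.float64(46.0)), (400, [-12.0, 39.0], np.float64(46.0)), (416, [-5.0, 38.0], np.float64(44.9))]
270 [(0, [-68.0, 126.0], np.float64(46.0)), (3, [-68.0, 125.0], np.float64(45.9)), (6, [-68.0, 124.0], np.float64(45.3)), (9, [-69.0, 124.0], np.float64(43.6)), (12, [-69.0, 124.0], np.float64(39.4)), (15, [-70.0, 124.0], np.float64(36.9)), (18, [-69.0, 120.0], np.float64(45.0)), (21, [-69.0, 118.0], np.float64(46.6)), (24, [-69.0, 118.0], np.float64(46.0)), (27, [-69.0, 116.0], np.float64(46.6)), (30, [-69.0, 115.0], np.float64(46.7)), (33, [-69.0, 115.0], np.float64(45.3)), (36, [-69.0, 113.0], np.float64(46.5)), (39, [-69.0, 112.0], np.float64(45.6))]
```

{"fn": "step_arm", "kwargs": {"moves": [[[0,0,-0.02],[0,0,0],0.5],[[0,0,0],[0,0,0],0.2],[[0,0,0],[0,0,0],0],[[0,0,0],[0,0,0],-0.3],[[0,0,0.5],[0,0,0],-0.3],[[0,0,1],[0,0,0],-0.3],[[0,0,1],[0,0,0],-0.6],[[0,0,1],[0,0,0],-1]]}}

```text
clock: 34.05
ee_pos: [0.5143, -0.1771, 0.1401]
eef_rot: [3.135, 0.202, 0.0]
wrist_force: [0.0, 0.3, 0.6]
finger_gap: 0.0806
```

{"fn": "step_arm", "kwargs": {"moves": [[[0.2,-0.6,1],[0,0,0],-1],[[0.2,-0.6,0],[0,0,0],-1],[[0.2,-0.6,0],[0,0,0],-1],[[0,0,0],[0,0,0],-1],[[0,0,0],[0,0,0],-1]]}}

```text
clock: 34.55
ee_pos: [0.5292, -0.2219, 0.1637]
eef_rot: [-3.135, -0.201, 0.001]
wrist_force: [-0.1, -0.0, -0.3]
finger_gap: 0.0853
```

```bash
python3 - <<'E'
from h import *
c=cam('wrist');save(c,'w29');print(c['s']['ee_pos'],c['s']['eef_rot'])
print(board(c,(.515,-.18),zt=.046,tol=.004))
W=cloud(c);B=tobox(W)
np.save('/tmp/B.npy',np.dstack([B,W[...,2]]))
E
```

```text
[ 0.52916601 -0.22190614  0.1636787 ] [-3.13508399e+00 -2.01040316e-01  5.39526821e-04]
(array([ 0.51117502, -0.17826045]), np.float64(0.13045560346542562), [82.77748107910156, 235.71624755859375])
```

View pics/w29.png

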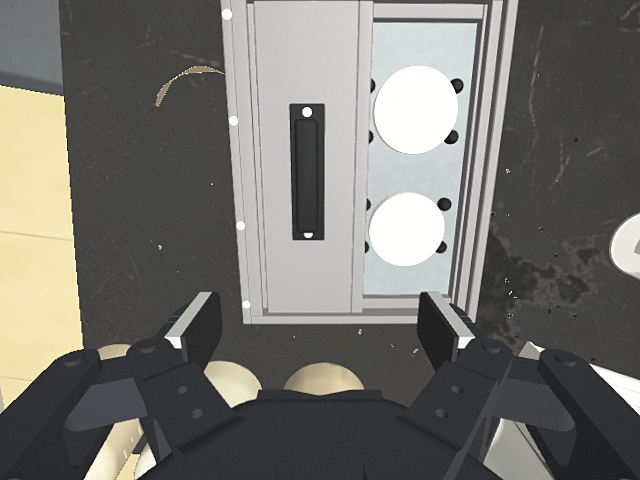

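```bash
python3 - <<'E'
import numpy as np
B=np.load('/tmp/B.npy')
for v in (60,120,200,270):
    z=B[v,:,2];print(v,'lip/out:',[(u,(B[v,u]*1000).round(1).tolist()) for u in range(216,278,4)],'right',[(u,(B[v,u]*1000).round(1).tolist()) for u in range(352,384,4)])
for u in (300,340): print(u,[(v,(B[v,u]*1000).round(1).tolist()) for v in range(296,332,3)],[(v,(B[v,u]*1000).round(1).tolist()) for v in range(0,20,3)])
for v in(150,): print([(u,(B[v,u]*1000).round(1).tolist()) for u in range(455,515,4)])
E
```

```text
60 lip/out: [(216, [-127.1, 93.4, -1.6]), (220, [-123.2, 93.0, 0.5]), (224, [-120.0, 93.1, -0.1]), (228, [-105.7, 83.3, 43.9]), (232, [-102.4, 82.9, 45.8]), (236, [-99.6, 82.9, 45.5]), (240, [-96.7, 82.9, 45.5]), (244, [-94.0, 83.1, 44.7]), (248, [-91.0, 82.9, 45.4]), (252, [-90.0, 85.0, 35.7]), (256, [-85.4, 82.9, 45.3]), (260, [-82.4, 82.7, 45.9]), (264, [-79.6, 82.8, 45.5]), (268, [-76.7, 82.7, 45.8]), (272, [-74.0, 82.9, 45.0]), (276, [-71.0, 82.5, 46.5])] right [(352, [-17.0, 82.7, 45.5]), (356, [-14.2, 82.7, 45.6]), (360, [-11.2, 82.9, 44.7]), (364, [-8.4, 82.7, 45.4]), (368, [-5.6, 82.8, 45.2]), (372, [2.4, 90.5, 10.0]), (376, [5.8, 90.8, 8.8]), (380, [9.2, 90.9, 8.3])]
120 lip/out: [(216, [-130.5, 45.3, 0.0]), (220, [-127.2, 45.3, -0.8]), (224, [-123.9, 45.4, -1.4]), (228, [-108.4, 42.3, 44.8]), (232, [-104.8, 42.2, 47.2]), (236, [-101.9, 42.2, 47.0]), (240, [-99.2, 42.2, 45.6]), (244, [-96.0, 42.2, 46.8]), (248, [-93.3, 42.2, 45.3]), (252, [-90.7, 42.3, 43.5]), (256, [-88.9, 42.8, 36.8]), (260, [-84.4, 42.2, 45.4]), (264, [-81.3, 42.1, 46.0]), (268, [-78.2, 42.1, 47.0]), (27
[... 2517 characters left out ...]
3.7, 45.9]), (323, [-22.2, -127.0, 45.4]), (326, [-18.8, -158.4, -2.2]), (329, [-18.9, -160.5, 0.2])] [(0, [-25.6, 123.4, 36.9]), (3, [-26.1, 118.3, 45.9]), (6, [-26.0, 116.8, 45.2]), (9, [-26.0, 114.8, 45.7]), (12, [-25.9, 113.2, 45.0]), (15, [-25.9, 111.6, 44.2]), (18, [-25.9, 109.3, 45.4])]
[(455, [77.6, 20.0, 9.1]), (459, [80.8, 20.0, 10.0]), (463, [84.6, 20.0, 9.2]), (467, [79.6, 20.4, 28.8]), (471, [81.2, 20.4, 32.6]), (475, [82.0, 20.6, 37.8]), (479, [84.1, 20.6, 40.1]), (483, [87.6, 20.6, 39.4]), (487, [89.6, 20.7, 41.8]), (491, [90.7, 20.8, 45.8]), (495, [93.4, 20.8, 46.6]), (499, [121.1, 20.0, 0.0]), (503, [125.0, 20.0, -0.5]), (507, [128.1, 20.0, 0.5]), (511, [132.7, 20.0, -1.1])]
```

{"fn": "step_arm", "kwargs": {"moves": [[[-0.03,0.965,0],[0,0,0],-1],[[-0.03,0.965,0],[0,0,0],-1],[[-0.03,0.965,0],[0,0,0],-1],[[-0.03,0.965,0],[0,0,0],-1],[[-0.03,0.965,0],[0,0,0],-1],[[-0.03,0.965,0],[0,0,0],-1],[[-0.03,0.965,0],[0,0,0],-1],[[-0.03,0.965,0],[0,0,0],-1]]}}

```text
clock: 35.4
ee_pos: [0.5228, -0.0268, 0.1633]
eef_rot: [-3.134, -0.205, 0.001]
wrist_force: [-0.1, 0.1, 0.0]
finger_gap: 0.0851
```

{"fn": "step_arm", "kwargs": {"moves": [[[-0.03,0.965,0],[0,0,0],-1],[[-0.03,0.965,0],[0,0,0],-1],[[-0.03,0.965,0],[0,0,0],-1],[[-0.03,0.965,0],[0,0,0],-1],[[-0.03,0.965,0],[0,0,0],-1],[[-0.03,0.965,0],[0,0,0],-1],[[-0.03,0.965,0],[0,0,0],-1],[[-0.03,0.965,0],[0,0,0],-1]]}}

```text
clock: 36.2
ee_pos: [0.5165, 0.166, 0.1634]
eef_rot: [-3.134, -0.205, 0.001]
wrist_force: [0.9, -0.1, 1.0]
finger_gap: 0.0851
```

{"fn": "step_arm", "kwargs": {"moves": [[[-0.03,0.965,0],[0,0,0],-1],[[-0.03,0.965,0],[0,0,0],-1],[[-0.03,0.965,0],[0,0,0],-1],[[0,0,0],[0,0,0],-1],[[0,0,0],[0,0,0],-1]]}}

```text
clock: 36.7
ee_pos: [0.5143, 0.2373, 0.1631]
eef_rot: [3.135, 0.206, -0.001]
wrist_force: [0.2, -1.2, 0.1]
finger_gap: 0.0859
```

```bash
python3 - <<'E'
from h import *
c=cam('wrist');save(c,'w30');print(c['s']['ee_pos'],c['s']['eef_rot'])
print(board(c,(.51,.303)))
E
```

```text
[0.51432337 0.23734139 0.16311328] [ 3.13451116e+00  2.05987972e-01 -1.36805754e-03]
(array([0.50878488, 0.3001924 ]), np.float64(0.09802029043669958), [82.67610168457031, 228.0630645751953])
```

View pics/w30.png

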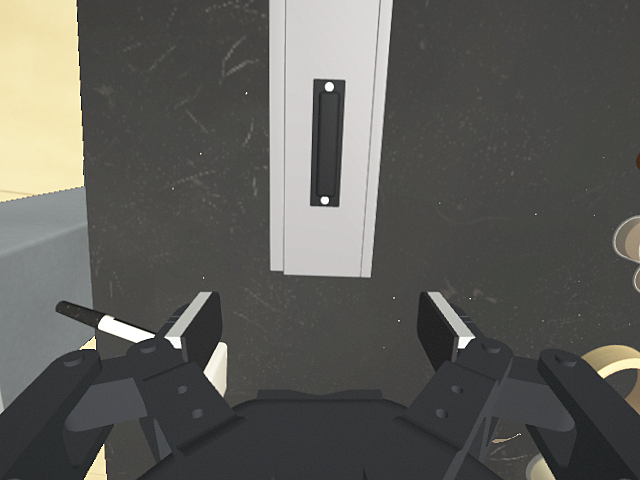

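{"fn": "step_arm", "kwargs": {"moves": [[[-0.16,0.9,0],[0,0,-0.28],-1],[[0,0.9,-0.5],[0,0,0],-1],[[0,0.87,-1],[0,0,0],-1],[[0,0,-1],[0,0,0],-1],[[0,0,-1],[0,0,0],-1],[[0,0,-1],[0,0,0],-1],[[0,0,0],[0,0,0],-1],[[0,0,0],[0,0,0],-1]]}}

```text
clock: 37.55
ee_pos: [0.5115, 0.3023, 0.0514]
eef_rot: [3.138, 0.148, -0.001]
wrist_force: [0.5, 1.0, 0.3]
finger_gap: 0.0854
```

```bash
python3 - <<'E'
from h import *
c=cam('wrist');R=Rn.from_rotvec(c['s']['eef_rot']).as_matrix();save(c,'w31');print(c['s']['ee_pos'],c['s']['eef_rot'])
W=(cloud(c)-c['s']['ee_pos'])@R
g=c['color'].max(-1);zt=c['s']['ee_pos'][2]-.04
m=(np.abs(W[...,0])<.04)&(np.abs(W[...,1])<.06)&(np.abs(W[...,2]-zt)<.006)&(g<90)
print(m.sum(),W[m].min(0),W[m].max(0),np.median(W[m],0))
for y in(-.03,-.02,-.01,0,.01):
    k=m&(np.abs(W[...,1]-y)<.004)
    if k.sum(): print(y,W[k][:,0].min(),W[k][:,0].max())
E
```

```text
[0.51148565 0.30226619 0.05136208] [ 3.13765047e+00  1.47508766e-01 -5.59478276e-04]
4589 [-0.00914951 -0.04285284  0.00937073] [0.00705704 0.0369205  0.01733404] [-0.00095237 -0.00778687  0.01197489]
-0.03 -0.008765820943395383 0.006919666643334058
-0.02 -0.00894252060270998 0.006525061803377799
-0.01 -0.00903066613929814 0.006638191339419293
0 -0.008657495138554865 0.006778934738694028
0.01 -0.008764121802033066 0.006985763653712259
```

View pics/w31.png

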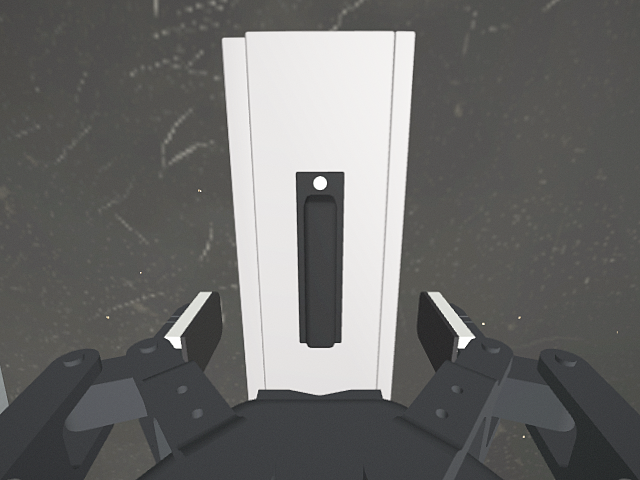

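{"fn": "step_arm", "kwargs": {"moves": [[[-0.04,0.12,-0.7],[0,0,0],-1],[[0,0,-0.66],[0,0,0],-1],[[0,0,0],[0,0,0],0],[[0,0,0],[0,0,0],1],[[0,0,0],[0,0,0],1],[[0,0,0],[0,0,0],1],[[0,0,0],[0,0,0],1],[[0,0,0],[0,0,0],1]], "squeeze": 90}}

```text
clock: 38.4
ee_pos: [0.5107, 0.3065, 0.0177]
eef_rot: [-3.137, -0.15, -0.001]
wrist_force: [-0.2, -0.9, 6.1]
finger_gap: 0.0141
```

{"fn": "step_arm", "kwargs": {"moves": [[[0,0,0.1],[0,0,0],1],[[0,0,0.3],[0,0,0],1],[[0,0,0.8],[0,0,0],1],[[0,0,0],[0,0,0],1]]}}

```text
clock: 38.8
ee_pos: [0.5117, 0.307, 0.0493]
eef_rot: [-3.136, -0.149, -0.005]
wrist_force: [0.4, 0.1, -2.1]
finger_gap: 0.014
```

```bash
python3 - <<'E'
from h import *
c=cam('wrist');save(c,'w32');s=c['s'];print(s['ee_pos'],s['eef_rot'],s['wrist_force'],s['finger_gap']);b=board_tool(c)
for k in b: print(k,np.round(b[k],4))
E
```

```text
[0.51167498 0.3069667  0.04926317] [-3.13577896 -0.14947193 -0.00480062] [ 0.43952104  0.13171624 -2.06856011] 0.013950721883518995
pitch 0.0005
roll -0.0056
z 0.0037
left [-0.     -0.0376]
right [-0.0015  0.0442]
yT -0.1171
aT [ 0.0004 -0.1171]
```

{"fn": "step_arm", "kwargs": {"moves": [[[0,0,1],[0,0,0],1],[[0,0,1],[0,0,0],1],[[0.1,-0.3,1],[0,0,0.08],1],[[0.2,-0.8,1],[0,0,0.1],1],[[0.22,-1,0.4],[0,0,0.1],1],[[0.22,-1,0],[0,0,0],1],[[0.22,-1,0],[0,0,0],1],[[0.22,-1,0],[0,0,0],1]]}}

```text
clock: 39.65
ee_pos: [0.5393, 0.1778, 0.1559]
eef_rot: [-3.135, -0.203, 0.002]
wrist_force: [0.7, -0.7, -2.9]
finger_gap: 0.0139
```

{"fn": "step_arm", "kwargs": {"moves": [[[0.22,-1,0],[0,0,0],1],[[0.22,-1,0],[0.027,-0.206,0],1],[[0.22,-1,0],[0.027,-0.206,0],1],[[0.22,-1,0],[0.027,-0.206,0],1],[[0.22,-1,0],[0.027,-0.206,0],1],[[0.22,-1,0],[0.027,-0.206,0],1],[[0.22,-1,0],[0.027,-0.206,0],1],[[0.22,-1,0],[0.027,-0.206,0],1]]}}

```text
clock: 40.45
ee_pos: [0.5832, -0.0221, 0.1558]
eef_rot: [-3.112, -0.201, -0.271]
wrist_force: [1.4, 0.8, -3.9]
finger_gap: 0.0143
```

{"fn": "step_arm", "kwargs": {"moves": [[[0.22,-1,0],[0.027,-0.206,0],1],[[0.22,-1,0],[0,0,0],1],[[0.22,-1,0],[0,0,0],1],[[0.22,-1,0],[0,0,0],1],[[0.2,-1,0],[0,0,0],1],[[0.2,-0.75,0],[0,0,0],1],[[0,0,0],[0,0,0],1],[[0,0,0],[0,0,0],1]]}}

```text
clock: 41.25
ee_pos: [0.615, -0.1651, 0.1557]
eef_rot: [-3.107, -0.199, -0.308]
wrist_force: [0.9, 0.3, -2.6]
finger_gap: 0.0141
```

```bash
python3 - <<'E'
from h import *
c=cam('wrist');save(c,'w33');s=c['s'];print(s['ee_pos'],s['eef_rot'],s['wrist_force'],s['finger_gap']);b=board_tool(c)
print(Rn.from_rotvec(s['eef_rot']).as_matrix().round(3).tolist(),tobox(s['ee_pos']))
for k in b: print(k,np.round(b[k],4))
E
```

```text
[ 0.61503343 -0.16511335  0.15569797] [-3.10659226 -0.19893218 -0.307736  ] [ 0.92243991  0.29843486 -2.61022918] 0.014119828017773808
[[0.973, 0.128, 0.195], [0.125, -0.992, 0.026], [0.196, -0.001, -0.981]] [0.05327498 0.00154607]
pitch -0.0002
roll -0.005
z 0.0034
left [ 0.0013 -0.0375]
right [-0.002   0.0441]
yT -0.1172
aT [-0.0009 -0.1172]
```

View pics/w33.png

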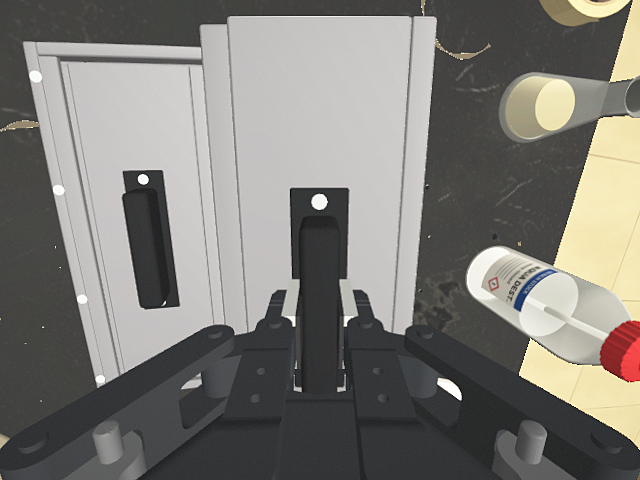

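{"fn": "step_arm", "kwargs": {"moves": [[[0.08,0.03,-0.8],[0,0,0],1],[[0,0,-0.9],[0,0,0],1],[[0,0,-0.8],[0,0,0],1],[[0,0,-0.6],[0,0,0],1],[[0,0,0],[0,0,0],1],[[0,0,0],[0,0,0],1]]}}

```text
clock: 41.9
ee_pos: [0.6178, -0.1637, 0.0796]
eef_rot: [-3.106, -0.202, -0.31]
wrist_force: [-0.2, 0.1, -2.7]
finger_gap: 0.0142
```

```bash
python3 - <<'E'
from h import *
c=cam('wrist');save(c,'w34');s=c['s'];print(s['ee_pos'],s['wrist_force'],s['finger_gap'],tobox(s['ee_pos']))
W=cloud(c);B=tobox(W)
for v in (80,150,220): print(v,[(u,(B[v,u]*1000).round(0).tolist(),(W[v,u,2]*1000).round(1)) for u in range(160,240,4)])
for u in (260,300,380): print(u,[(v,(B[v,u]*1000).round(0).tolist(),(W[v,u,2]*1000).round(1)) for v in range(0,30,3)])
E
```

```text
[ 0.61783692 -0.16370712  0.07959646] [-0.19368358  0.07181425 -2.74367625] 0.01421830772907012 [0.05623608 0.00257997]
80 [(160, [-12.0, 100.0], np.float64(44.9)), (164, [-10.0, 100.0], np.float64(45.7)), (168, [-8.0, 99.0], np.float64(47.0)), (172, [-6.0, 100.0], np.float64(46.9)), (176, [-5.0, 100.0], np.float64(45.3)), (180, [-3.0, 100.0], np.float64(44.5)), (184, [-7.0, 106.0], np.float64(9.9)), (188, [-5.0, 106.0], np.float64(8.2)), (192, [-3.0, 106.0], np.float64(10.0)), (196, [-1.0, 106.0], np.float64(9.9)), (200, [1.0, 106.0], np.float64(10.6)), (204, [9.0, 98.0], np.float64(57.2)), (208, [10.0, 98.0], np.float64(56.7)), (212, [12.0, 98.0], np.float64(56.9)), (216, [14.0, 98.0], np.float64(58.4)), (220, [15.0, 98.0], np.float64(58.1)), (224, [17.0, 98.0], np.float64(57.3)), (228, [19.0, 98.0], np.float64(60.6)), (232, [21.0, 97.0], np.float64(68.7)), (236, [22.0, 97.0], np.float64(68.9))]
150 [(160, [-15.0, 69.0], np.float64(45.2)), (164, [-14.0, 69.0], np.float64(44.7)), (168, [-12.0, 69.0], np.float64(45.9)), (172, [-10.0, 69.0], np.float64(45.4)), (176, [-8.0, 69.0], np.f
[... 1858 characters left out ...]
 [60.0, 150.0], np.float64(-0.7)), (9, [60.0, 148.0], np.float64(-0.7)), (12, [53.0, 131.0], np.float64(44.7)), (15, [53.0, 130.0], np.float64(45.3)), (18, [48.0, 118.0], np.float64(75.3)), (21, [48.0, 118.0], np.float64(73.0)), (24, [48.0, 117.0], np.float64(74.5)), (27, [48.0, 116.0], np.float64(74.8))]
380 [(0, [109.0, 156.0], np.float64(0.0)), (3, [109.0, 155.0], np.float64(-0.7)), (6, [109.0, 153.0], np.float64(-0.3)), (9, [109.0, 152.0], np.float64(-1.1)), (12, [109.0, 149.0], np.float64(0.4)), (15, [109.0, 148.0], np.float64(0.3)), (18, [79.0, 119.0], np.float64(79.6)), (21, [79.0, 118.0], np.float64(79.1)), (24, [79.0, 117.0], np.float64(80.3)), (27, [79.0, 116.0], np.float64(80.2))]
```

View pics/w34.png

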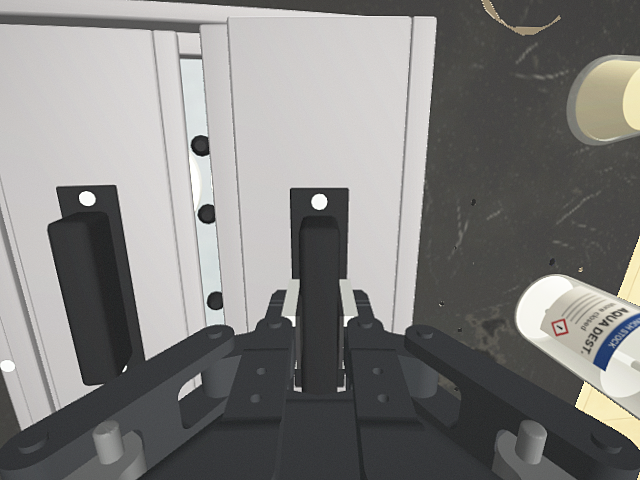

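```bash
python3 - <<'E'
from h import *
c=cam('wrist');W=cloud(c);B=tobox(W)
for (v,u) in [(335,225),(340,200),(365,220),(390,190),(400,120),(440,30),(430,110),(380,100)]: print(v,u,(B[v,u]*1000).round(0),(W[v,u,2]*1000).round(0))
E
```

```text
335 225 [16. 14.] 124.0
340 200 [ 9. 14.] 126.0
365 220 [14.  6.] 129.0
390 190 [-16. -69.] 45.0
400 120 [-7. 13.] 148.0
440 30 [-20.  15.] 158.0
430 110 [-5. 14.] 157.0
380 100 [-49. -36.] 71.0
```

{"fn": "step_arm", "kwargs": {"moves": [[[-0.2,-0.026,-0.3],[0,0,0],1],[[0,0,-0.3],[0,0,0],1],[[0,0,-0.12],[0,0,0],1],[[0,0,0],[0,0,0],1],[[0,0,0],[0,0,0],1]]}}

```text
clock: 42.5
ee_pos: [0.6127, -0.1649, 0.0612]
eef_rot: [-3.106, -0.201, -0.31]
wrist_force: [-0.7, 0.2, -2.8]
finger_gap: 0.014
```

```bash
python3 - <<'E'
from h import *
c=cam('wrist');save(c,'w35');s=c['s'];print(s['ee_pos'],s['wrist_force'],s['finger_gap'],tobox(s['ee_pos']))
W=cloud(c);B=tobox(W)
for v in (60,80,150,220,290): print(v,[(u,(B[v,u]*1000).round(0).tolist(),(W[v,u,2]*1000).round(1)) for u in range(180,240,3)])
E
```

```text
[ 0.61266087 -0.1648584   0.06121268] [-0.72337055  0.17891922 -2.76909754] 0.014038243958070627 [0.05095493 0.00210412]
60 [(180, [-4.0, 104.0], np.float64(46.3)), (183, [-3.0, 104.0], np.float64(45.7)), (186, [-8.0, 112.0], np.float64(9.1)), (189, [-6.0, 112.0], np.float64(9.1)), (192, [-5.0, 111.0], np.float64(10.4)), (195, [-3.0, 112.0], np.float64(8.8)), (198, [-2.0, 112.0], np.float64(8.7)), (201, [-0.0, 112.0], np.float64(9.3)), (204, [4.0, 106.0], np.float64(38.4)), (207, [5.0, 106.0], np.float64(39.2)), (210, [7.0, 106.0], np.float64(38.3)), (213, [8.0, 105.0], np.float64(40.2)), (216, [9.0, 106.0], np.float64(38.6)), (219, [10.0, 106.0], np.float64(40.3)), (222, [12.0, 106.0], np.float64(39.9)), (225, [13.0, 106.0], np.float64(40.2)), (228, [14.0, 106.0], np.float64(40.7)), (231, [16.0, 104.0], np.float64(50.3)), (234, [17.0, 103.0], np.float64(52.5)), (237, [18.0, 104.0], np.float64(50.0))]
80 [(180, [-5.0, 96.0], np.float64(45.1)), (183, [-4.0, 96.0], np.float64(45.2)), (186, [-3.0, 97.0], np.float64(43.8)), (189, [-7.0, 102.0], np.float64(9.1)), (192, [-6.0, 102.0], np.f
[... 2233 characters left out ...]
.1)), (186, [-12.0, 4.0], np.float64(46.2)), (189, [-11.0, 4.0], np.float64(45.4)), (192, [-10.0, 4.0], np.float64(46.2)), (195, [-8.0, 4.0], np.float64(45.9)), (198, [-7.0, 3.0], np.float64(45.8)), (201, [-5.0, 3.0], np.float64(46.1)), (204, [-4.0, 3.0], np.float64(44.9)), (207, [-8.0, -13.0], np.float64(8.7)), (210, [-7.0, -13.0], np.float64(10.3)), (213, [-5.0, -13.0], np.float64(9.5)), (216, [-3.0, -13.0], np.float64(9.6)), (219, [-1.0, -13.0], np.float64(10.0)), (222, [3.0, -1.0], np.float64(38.2)), (225, [5.0, -1.0], np.float64(38.0)), (228, [6.0, -1.0], np.float64(38.8)), (231, [8.0, -1.0], np.float64(38.6)), (234, [9.0, -1.0], np.float64(38.7)), (237, [11.0, -1.0], np.float64(40.1))]
```

View pics/w35.png

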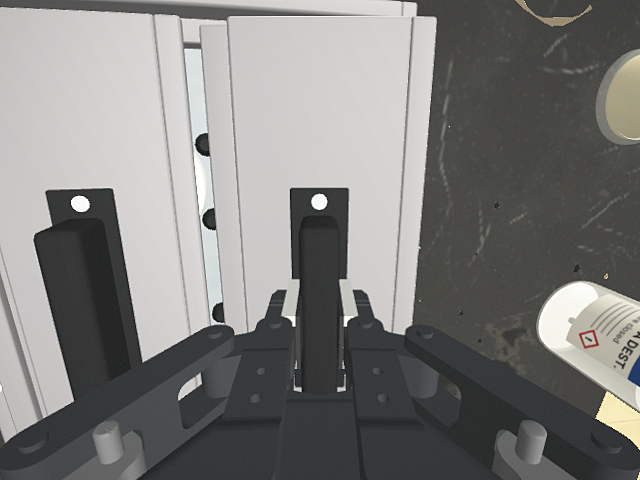

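{"fn": "step_arm", "kwargs": {"moves": [[[-0.11,-0.0145,-0.04],[0,0,0],1],[[-0.11,-0.0145,0],[0,0,0],1],[[-0.11,-0.0145,0],[0,0,0],1],[[-0.11,-0.0145,0],[0,0,0],1],[[-0.11,-0.0145,0],[0,0,0],1],[[0,0,0],[0,0,0],1],[[0,0,0],[0,0,0],1]]}}

```text
clock: 43.25
ee_pos: [0.5989, -0.1666, 0.0604]
eef_rot: [-3.106, -0.201, -0.311]
wrist_force: [0.3, 0.5, -2.1]
finger_gap: 0.0144
```

```bash
python3 - <<'E'
from h import *
c=cam('wrist');save(c,'w36');s=c['s'];print(s['ee_pos'],s['eef_rot'],s['wrist_force'],s['finger_gap'],tobox(s['ee_pos']));b=board_tool(c)
for k in b: print(k,np.round(b[k],4))
W=cloud(c);B=tobox(W)
for v in (60,150,220): print(v,[(u,(B[v,u]*1000).round(0).tolist(),(W[v,u,2]*1000).round(1)) for u in range(200,250,3)])
E
```

```text
[ 0.59892274 -0.16661208  0.06038812] [-3.10631535 -0.20069029 -0.31062849] [ 0.29925128  0.47119424 -2.1010273 ] 0.014359694907520084 [0.03710535 0.00213231]
pitch -0.0012
roll -0.0067
z 0.0032
left [ 0.0045 -0.0373]
right [-0.0027  0.044 ]
yT -0.1171
aT [-0.0013 -0.1171]
60 [(200, [-10.0, 104.0], np.float64(46.2)), (203, [-9.0, 104.0], np.float64(44.9)), (206, [-8.0, 104.0], np.float64(44.9)), (209, [-7.0, 104.0], np.float64(45.8)), (212, [-6.0, 104.0], np.float64(44.9)), (215, [-5.0, 105.0], np.float64(43.9)), (218, [-3.0, 104.0], np.float64(45.4)), (221, [-3.0, 106.0], np.float64(38.0)), (224, [-1.0, 106.0], np.float64(39.7)), (227, [-0.0, 106.0], np.float64(39.9)), (230, [1.0, 104.0], np.float64(49.1)), (233, [3.0, 104.0], np.float64(48.9)), (236, [4.0, 103.0], np.float64(50.5)), (239, [5.0, 104.0], np.float64(50.1)), (242, [6.0, 104.0], np.float64(49.8)), (245, [7.0, 104.0], np.float64(49.2)), (248, [9.0, 103.0], np.float64(51.2))]
150 [(200, [-14.0, 69.0], np.float64(44.5)), (203, [-12.0, 69.0], np.float64(45.7)), (206, [-11.0, 69.0], np.float64(44.8)), (209, [-10.0, 69.0], np
[... 488 characters left out ...]
7.0, 69.0], np.float64(49.7))]
220 [(200, [-16.0, 38.0], np.float64(46.0)), (203, [-15.0, 38.0], np.float64(44.7)), (206, [-14.0, 38.0], np.float64(44.8)), (209, [-12.0, 38.0], np.float64(46.1)), (212, [-11.0, 38.0], np.float64(47.4)), (215, [-10.0, 38.0], np.float64(45.7)), (218, [-9.0, 38.0], np.float64(45.4)), (221, [-7.0, 37.0], np.float64(45.1)), (224, [-6.0, 37.0], np.float64(45.2)), (227, [-4.0, 38.0], np.float64(46.8)), (230, [-3.0, 37.0], np.float64(44.4)), (233, [-2.0, 36.0], np.float64(39.4)), (236, [-1.0, 36.0], np.float64(40.2)), (239, [1.0, 36.0], np.float64(39.7)), (242, [2.0, 38.0], np.float64(49.2)), (245, [4.0, 38.0], np.float64(49.3)), (248, [5.0, 38.0], np.float64(50.6))]
```

View pics/w36.png

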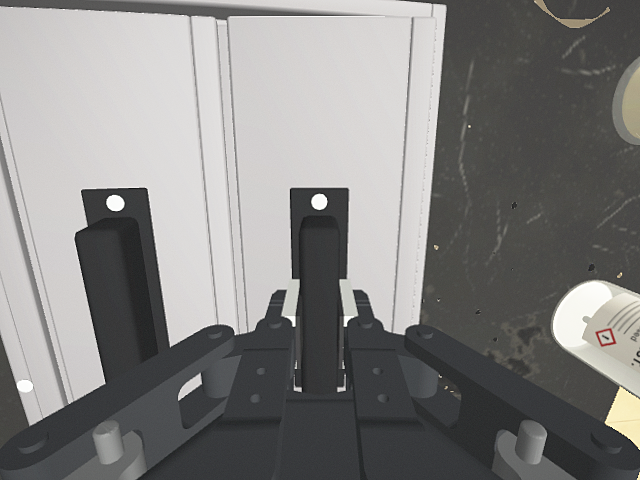

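{"fn": "step_arm", "kwargs": {"moves": [[[0.03,0.004,-0.07],[-0.036,0.275,0],1],[[0.03,0.004,-0.07],[-0.036,0.275,0],1],[[0.03,0.004,-0.07],[-0.036,0.275,0],1],[[0.03,0.004,-0.07],[-0.036,0.275,0],1],[[0.03,0.004,-0.06],[-0.036,0.275,0],1],[[0,0,0],[0,0,0],1]]}}

```text
clock: 43.9
ee_pos: [0.6036, -0.1653, 0.0514]
eef_rot: [-3.132, -0.205, -0.05]
wrist_force: [0.3, 0.3, -1.4]
finger_gap: 0.0139
```

```bash
python3 - <<'E'
from h import *
c=cam('wrist');save(c,'w37');s=c['s'];print(s['ee_pos'],s['eef_rot'],s['wrist_force'],s['ft_torque'],s['finger_gap'],tobox(s['ee_pos']));b=board_tool(c)
for k in b: print(k,np.round(b[k],4))
W=cloud(c);B=tobox(W)
for v in (60,150,220): print(v,[(u,(B[v,u]*1000).round(0).tolist(),(W[v,u,2]*1000).round(1)) for u in list(range(215,245,3))+[300,400,420]+list(range(424,450,4))])
for u in (300,): print(u,[(v,(B[v,u]*1000).round(0).tolist(),(W[v,u,2]*1000).round(1)) for v in range(0,30,3)])
E
```

```text
[ 0.60363329 -0.16529718  0.05135753] [-3.13232585 -0.20540909 -0.05038574] [ 0.33457547  0.3071468  -1.40130937] [ 0.10006184  0.02170413 -0.01061079] 0.013929680469265075 [0.04194592 0.00283031]
pitch 0.0013
roll -0.0128
z 0.0031
left [ 0.0022 -0.0374]
right [-0.0006  0.0443]
yT -0.1172
aT [ 0.0007 -0.1172]
60 [(215, [-4.0, 107.0], np.float64(35.6)), (218, [-2.0, 106.0], np.float64(37.3)), (221, [-1.0, 106.0], np.float64(38.4)), (224, [0.0, 106.0], np.float64(36.4)), (227, [2.0, 106.0], np.float64(36.8)), (230, [4.0, 105.0], np.float64(44.3)), (233, [6.0, 104.0], np.float64(46.4)), (236, [7.0, 104.0], np.float64(45.4)), (239, [9.0, 104.0], np.float64(46.7)), (242, [10.0, 104.0], np.float64(47.1)), (300, [33.0, 104.0], np.float64(46.6)), (400, [73.0, 105.0], np.float64(47.4)), (420, [81.0, 105.0], np.float64(47.9)), (424, [83.0, 105.0], np.float64(48.1)), (428, [84.0, 104.0], np.float64(48.5)), (432, [86.0, 104.0], np.float64(48.7)), (436, [89.0, 105.0], np.float64(44.6)), (440, [90.0, 105.0], np.float64(44.6)), (444, [92.0, 105.0], np.float64(45.1)), (448, [94.0, 105.0], np.float64
[... 1262 characters left out ...]
0, [86.0, 39.0], np.float64(48.1)), (424, [90.0, 38.0], np.float64(44.6)), (428, [91.0, 38.0], np.float64(45.2)), (432, [93.0, 38.0], np.float64(46.4)), (436, [95.0, 38.0], np.float64(45.4)), (440, [115.0, 28.0], np.float64(0.8)), (444, [118.0, 27.0], np.float64(-0.3)), (448, [120.0, 27.0], np.float64(0.1))]
300 [(0, [33.0, 126.0], np.float64(45.3)), (3, [33.0, 125.0], np.float64(44.6)), (6, [33.0, 124.0], np.float64(44.2)), (9, [33.0, 124.0], np.float64(41.6)), (12, [33.0, 124.0], np.float64(39.0)), (15, [33.0, 124.0], np.float64(36.7)), (18, [33.0, 119.0], np.float64(47.1)), (21, [33.0, 118.0], np.float64(46.2)), (24, [33.0, 117.0], np.float64(46.1)), (27, [33.0, 115.0], np.float64(48.7))]
```

View pics/w37.png

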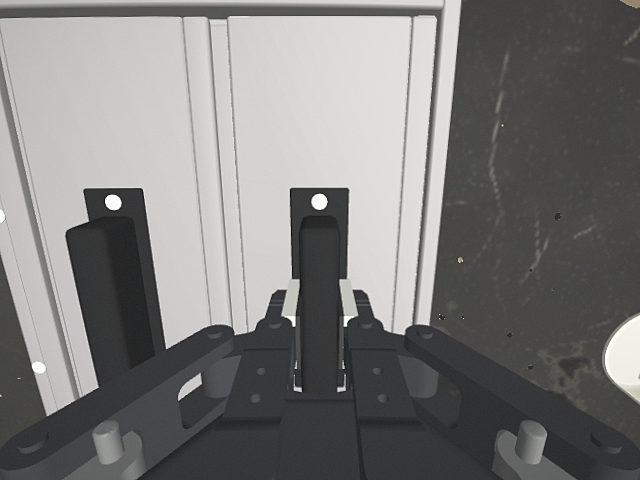

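{"fn": "step_arm", "kwargs": {"moves": [[[0.01,0,-0.03],[-0.036,0.275,0],1],[[0,0,-0.03],[0,0,0],1],[[0,0,0],[0,0,0],1]]}}

```text
clock: 44.25
ee_pos: [0.6028, -0.1662, 0.0501]
eef_rot: [-3.135, -0.203, -0.001]
wrist_force: [0.5, 0.9, -2.4]
finger_gap: 0.0143
```

```bash
python3 - <<'E'
from h import *
c=cam('wrist');s=c['s'];print(s['ee_pos'],s['eef_rot'],s['wrist_force'],s['ft_torque'],s['finger_gap'],tobox(s['ee_pos']))
W=cloud(c);B=tobox(W)
for v in (60,150,220): print(v,[(u,(B[v,u]*1000).round(0).tolist(),(W[v,u,2]*1000).round(1)) for u in list(range(215,245,3))+[260,300,390,400,418,424,430]])
E
```

```text
[ 0.6028271  -0.16623295  0.05012612] [-3.13486278e+00 -2.02505425e-01 -7.62427619e-04] [ 0.52091975  0.94619738 -2.37610326] [ 0.02623332 -0.01020909 -0.00884359] 0.014300572894386814 [0.04102605 0.00200602]
60 [(215, [-3.0, 104.0], np.float64(43.2)), (218, [-3.0, 105.0], np.float64(37.0)), (221, [-2.0, 105.0], np.float64(37.2)), (224, [-1.0, 105.0], np.float64(37.2)), (227, [0.0, 106.0], np.float64(35.4)), (230, [4.0, 103.0], np.float64(46.8)), (233, [5.0, 103.0], np.float64(45.9)), (236, [6.0, 103.0], np.float64(46.6)), (239, [8.0, 103.0], np.float64(46.1)), (242, [9.0, 103.0], np.float64(46.8)), (260, [16.0, 103.0], np.float64(46.5)), (300, [32.0, 103.0], np.float64(46.0)), (390, [68.0, 103.0], np.float64(45.9)), (400, [72.0, 103.0], np.float64(46.3)), (418, [79.0, 104.0], np.float64(45.9)), (424, [82.0, 104.0], np.float64(45.0)), (430, [84.0, 103.0], np.float64(46.7))]
150 [(215, [-5.0, 68.0], np.float64(46.9)), (218, [-4.0, 68.0], np.float64(44.8)), (221, [-3.0, 68.0], np.float64(42.7)), (224, [-4.0, 68.0], np.float64(36.6)), (227, [-2.0, 68.0], np.float64(36.6)), (230, [-1.0, 
[... 415 characters left out ...]
0, [89.0, 68.0], np.float64(40.2))]
220 [(215, [-8.0, 38.0], np.float64(45.5)), (218, [-6.0, 38.0], np.float64(45.6)), (221, [-5.0, 38.0], np.float64(45.9)), (224, [-4.0, 38.0], np.float64(45.3)), (227, [-5.0, 36.0], np.float64(36.6)), (230, [-3.0, 36.0], np.float64(37.3)), (233, [-2.0, 36.0], np.float64(37.0)), (236, [0.0, 36.0], np.float64(38.1)), (239, [1.0, 36.0], np.float64(36.4)), (242, [5.0, 38.0], np.float64(45.6)), (260, [13.0, 38.0], np.float64(46.7)), (300, [31.0, 38.0], np.float64(48.8)), (390, [71.0, 38.0], np.float64(47.4)), (400, [76.0, 38.0], np.float64(45.6)), (418, [85.0, 37.0], np.float64(44.7)), (424, [89.0, 36.0], np.float64(39.4)), (430, [90.0, 38.0], np.float64(44.9))]
```

Flat at z 46. Release and rise clear.

{"fn": "step_arm", "kwargs": {"moves": [[[0,0,-0.02],[0,0,0],0.5],[[0,0,0],[0,0,0],0.2],[[0,0,0],[0,0,0],0],[[0,0,0],[0,0,0],-0.2],[[0,0,0.5],[0,0,0],-0.2],[[0,0,1],[0,0,0],-0.2],[[0,0,1],[0,0,0],-0.5],[[0,0,1],[0,0,0],-1]]}}

```text
clock: 45.1
ee_pos: [0.6029, -0.1664, 0.1393]
eef_rot: [3.135, 0.202, 0.0]
wrist_force: [0.6, -0.2, -0.0]
finger_gap: 0.0764
```

{"fn": "step_arm", "kwargs": {"moves": [[[-0.3,-0.6,1],[0,0,0],-1],[[-0.3,-0.6,1],[0,0,0],-1],[[-0.3,-0.6,0],[0,0,0],-1],[[0,-0.3,0],[0,0,0],-1],[[0,0,0],[0,0,0],-1],[[0,0,0],[0,0,0],-1]]}}

```text
clock: 45.7
ee_pos: [0.5804, -0.2177, 0.1862]
eef_rot: [-3.134, -0.203, 0.003]
wrist_force: [0.0, 0.9, 0.0]
finger_gap: 0.0858
```

```bash
python3 - <<'E'
from h import *
c=cam('wrist');save(c,'w38');s=c['s'];print(s['ee_pos'],s['wrist_force'])
W=cloud(c);B=tobox(W)
for v in (70,140,200,260): print(v,[(u,(B[v,u]*1000).round(0).tolist(),(W[v,u,2]*1000).round(1)) for u in range(200,500,4) if (abs(B[v,u,0]+.09)<.007 or abs(B[v,u,0])<.01 or abs(B[v,u,0]-.088)<.008)])
for x0,x1 in((-.085,-.058),(-.03,-.008),(.008,.034),(.06,.08)):
    for y0,y1 in((-.11,-.06),(-.03,.03),(.06,.11)):
        m=(B[...,0]>x0)&(B[...,0]<x1)&(B[...,1]>y0)&(B[...,1]<y1)&(W[...,2]<.06);print((x0,y0),(np.median(W[m][:,2])*1000).round(2),m.sum())
t=cam('top');save(t,'t3')
E
```

```text
[ 0.58038592 -0.2176877   0.18618529] [0.00340124 0.88706801 0.03789462]
70 [(296, [-7.0, 78.0], np.float64(45.6)), (300, [-4.0, 78.0], np.float64(46.1)), (304, [-2.0, 80.0], np.float64(37.2)), (308, [2.0, 80.0], np.float64(35.5)), (312, [5.0, 78.0], np.float64(45.9)), (316, [8.0, 78.0], np.float64(46.1)), (412, [83.0, 78.0], np.float64(47.1)), (416, [87.0, 80.0], np.float64(40.2)), (420, [89.0, 79.0], np.float64(44.5)), (424, [92.0, 78.0], np.float64(47.2)), (428, [96.0, 79.0], np.float64(45.1))]
140 [(200, [-90.0, 26.0], np.float64(37.4)), (296, [-8.0, 26.0], np.float64(47.7)), (300, [-5.0, 26.0], np.float64(46.2)), (304, [-2.0, 26.0], np.float64(36.2)), (308, [1.0, 26.0], np.float64(36.7)), (312, [5.0, 26.0], np.float64(44.6)), (316, [8.0, 26.0], np.float64(45.3)), (408, [83.0, 26.0], np.float64(46.1)), (412, [88.0, 26.0], np.float64(39.9)), (416, [90.0, 26.0], np.float64(45.8)), (420, [93.0, 26.0], np.float64(45.8))]
200 [(200, [-92.0, -24.0], np.float64(44.4)), (204, [-91.0, -25.0], np.float64(37.1)), (208, [-85.0, -24.0], np.float64(46.0)), (296, [-9.0, -24.0], np.float64(45.2)
[... 572 characters left out ...]
0, [-7.0, -78.0], np.float64(45.8)), (304, [-3.0, -79.0], np.float64(44.1)), (308, [0.0, -82.0], np.float64(36.1)), (312, [4.0, -79.0], np.float64(44.7)), (316, [8.0, -78.0], np.float64(45.0)), (396, [80.0, -78.0], np.float64(45.3)), (400, [84.0, -79.0], np.float64(44.7)), (404, [89.0, -81.0], np.float64(38.2)), (408, [91.0, -78.0], np.float64(45.9)), (412, [95.0, -78.0], np.float64(45.5))]
(-0.085, -0.11) 45.4 1518
(-0.085, -0.03) 45.59 1834
(-0.085, 0.06) 45.56 2428
(-0.03, -0.11) 45.55 1251
(-0.03, -0.03) 45.64 1906
(-0.03, 0.06) 45.58 2005
(0.008, -0.11) 45.65 1463
(0.008, -0.03) 45.96 2138
(0.008, 0.06) 45.62 2399
(0.06, -0.11) 45.53 1122
(0.06, -0.03) 45.71 1731
(0.06, 0.06) 45.66 1817
```

View pics/w38.png

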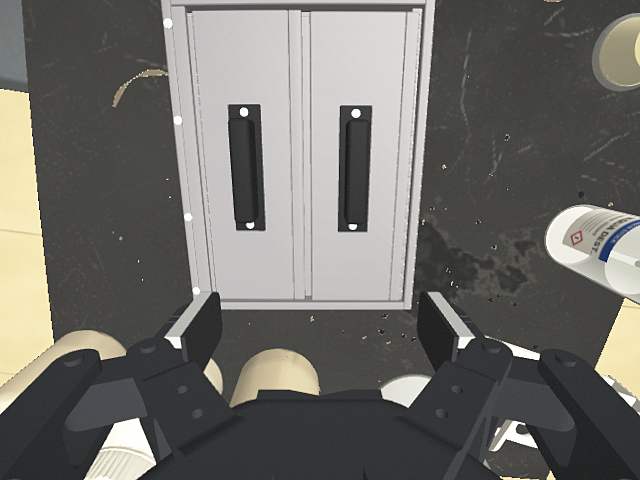

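View pics/t3.png

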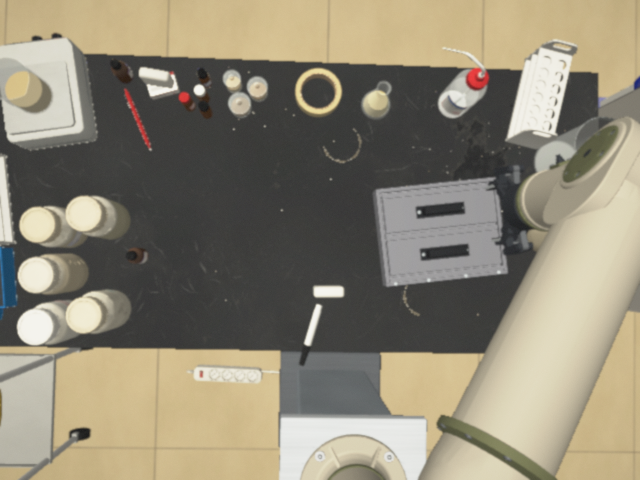

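```bash
python3 -c "
from workcell import ctrl
s=ctrl.get_state();print(s['clock'],s['wrist_force']);print(ctrl.sign_off())"
```

```text
45.8 [-0.07720122  0.11376297 -0.41192995]
the job is handed in; nothing more can be done
None
```

The job is done and handed in at 45.8 s. The three dishes present (a pile of two and one alone) are in seats 3, 2 and 4, and both cover boards are locked in the box.

**Dishes:** I took them one at a time, from the pile only the top one. After each release the wrist camera showed them between their studs, with undersides at about z 10 to 10.5 mm. Once the boards were on I could no longer see them.

**Boards:** Each went in at 0.2 rad and was then lowered flat. The last wrist picture showed:
- **Flatness:** both tops measured 45.4 to 46.0 mm in 12 patches, where 46 is nominal.
- **Front tongue:** about 9.5 mm under the box lip, so close to the end of its groove.
- **Rear tongue:** about 7 mm under the front board's lip.
- **Rear edge:** about 3 mm short of the rear wall.

**What disagreed:**
- My box position varied by 1 to 2 mm between pictures, so I aligned everything relative to edges in the same view.
- A sideways force of 3.6 N showed as the front board came down. It went away after I shifted the board 1 mm.
- I saw neither a knocked board nor a slackened grip.

The timer and brown bottle show at the same spots in the last top picture as in the first; I checked this by eye only. The gripper was open and clear of everything at hand-in. No verdict was reported.

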